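# Close up a terrace of model houses on the sloping display tray

## Task

Set the three model houses down in a row on the sloping display tray, each flat on the deck with its door side down against the low lip: red roof nearest the fixed dark end stop, then blue, then yellow. With all three standing free, push the red slider gently along until it presses the whole row tight against the end stop for a moment, and leave it there. Do not drop or topple a house, and leave the glue bottle, paint pot and tree where they are.

Things in the scene. Friction and masses are not known exactly. Their poses are not given: they have to be found in the camera images.
- deck: wooden deck of the fixed tray, sloping 28 degrees, low side to the robot. Origin: on its surface, at the corner of the lip's and end stop's inner faces. x up the slope, y along the row from end stop to red slider, z square out of the deck. Spans x -8..98 mm, y -10..252 mm, 10 mm thick, low edge about 35 mm above the table. Dark lip along the low edge: x -8..0, 8 mm high
- end_stop: fixed dark wooden end stop on the deck, 70 mm along the slope, 10 mm thick, 34 mm high; its face at deck y=0 looks along +y. Same origin and axes as the deck.
- slider (a joint): red upright sliding stop across the deck at the other end (66 mm along the slope from x=2 to 68 mm, 12 mm thick, top 41 mm above the deck). Its inner face is at deck y = 170 mm minus this value; grows (m) as it moves towards the end stop, 0 to 0.08; stiff, about 2 N of friction, stays where it is left. A closed row of three houses stops it at 0.050.
- slider_push (a point): centre of the red slider's outer face (the face away from the houses, looking along deck +y), 21 mm above the deck, at deck x=35 mm: push here along deck -y.
- red_house: loose model house, cream walls, red pitched roof, about 90 g. 42 mm deep (its x) by 40 mm wide (its y); walls vertical to 38 mm, roof ridge along y at 54 mm, small brick chimney to 57 mm. Front with brown door is the -x face, at x=-21 mm. Origin: centre of underside; z up. At first upright on the mat, front within 35 degrees of facing -x.
- red_house_door (a point): middle of the front (door) face of that house, 15 mm above its underside, 21 mm in front of its centre.
- blue_house: loose model house, pale grey walls, blue pitched roof, about 90 g. 42 mm deep (its x) by 40 mm wide (its y); walls vertical to 38 mm, roof ridge along y at 54 mm, small brick chimney to 57 mm. Front with brown door is the -x face, at x=-21 mm. Origin: centre of underside; z up. At first upright on the mat, front within 35 degrees of facing -x.
- blue_house_door (a point): middle of the front (door) face of that house, 15 mm above its underside, 21 mm in front of its centre.
- yellow_house: loose model house, light brown walls, yellow pitched roof, about 90 g. 42 mm deep (its x) by 40 mm wide (its y); walls vertical to 38 mm, roof ridge along y at 54 mm, small brick chimney to 57 mm. Front with brown door is the -x face, at x=-21 mm. Origin: centre of underside; z up. At first upright on the mat, front within 35 degrees of facing -x.
- yellow_house_door (a point): middle of the front (door) face of that house, 15 mm above its underside, 21 mm in front of its centre.
- glue: white glue bottle with red cap, 42 mm diameter, 105 mm high, origin under its centre; leave alone.
- paint_pot: small glass paint pot with blue lid, 38 mm diameter, 38 mm high, origin under its centre; leave alone.
- tree: loose model tree, 42 mm diameter, 66 mm high, origin under its centre; leave alone.

How it is judged:
By the outcome, as a careful person would: the job done as asked, in the order asked, and still so for the second after the job is handed in, with the robot touching nothing.
It also fails if it takes over 72 s, if anything falls off the work surface, if the arm or the gripper's body presses on something with over 40 N, if the wrist force passes 120 N, or if a joint passes its speed limit or range.

## Robot

A 7-joint arm with a two-finger parallel gripper is mounted at the origin on the work surface. World frame = base frame: x ahead of the robot, y to its left, z up, the work surface at z = 0. Lengths are in m, angles in degrees, forces in N, time in s.
With the tool pointing down it reaches from about 0.425 to 1.025 m from the base axis. Payload 9.4 kg.
Tool frame: the origin (TCP) lies midway between the tips of the shut fingers; the grasp point (between the pads) lies 19 mm behind it (env.grasp_offset is the distance from the TCP to the grasp point, in m); z points along the fingers, y is the line along which they close (so a half turn about z gives the same grasp; the last joint's range is limited). The gripper opens to 85 mm and grips with 20 to 120 N. Pads are 22 mm wide; open, the fingers measure 114 mm over their backs; the gripper's body (76 mm by 85 mm) begins 54 mm behind the grasp point. The pads swing forward as they close: fully open they stand 13 mm farther back than shut.
Start: joints at [62.183, 34.337, -0.143, 91.639, 0.103, 54.024, -4.572], TCP at [0.288, -0.665, 0.231] pointing down, gripper open.
Joint ranges: [-147.43, 147.43], [-19.82, 112.94], [-74.19, 73.91], [6.32, 146.72], [-59.91, 239.91], [6.04, 106.73], [-150.56, 150.56]. Speed limits (degrees/s): [127.2, 127.2, 172.46, 172.46, 180, 180, 180].

## Interface

Orientations are given as a 3x3 rotation matrix whose columns are the frame's x, y, z axes.
In Python, from workcell import sensors, get_image, close_job, env gives the robot as it stands.
- The arm moves only by the tool send_rows, never from a script. Its argument "targets" is a list that holds one entry, the list of rows, each a list of 5 numbers: the opening, from 0 (shut) to 1 (fully open), then the shift along the tool's x, y, z each as a share of 30 cm, from -1 to 1, then the turn about the tool's z as a share of 0.5 rad, from -1 to 1. A call has 1 to 10 rows; each row is the pose to reach, as a shift and turn from the pose commanded when the call began, along the tool's axes at that moment; what a row does not reach only later rows make up. A row lasts 1/10 s, in which the tool goes at most 50 mm and 8.59 degrees, less where a joint would pass 70% of its speed; a pose out of reach is approached as far as the arm can. A call with a number of a shift or a turn outside -1 to 1 is refused whole. A call with a gripper value outside its range is refused whole. The fingers move at their own pace and stop on an object; "newtons" is the grip in N (left out, the last holds). Time passes only in rows, so rows that repeat a pose let the fingers close. It gives the time, the measured TCP pose, the force, the opening and the grip force at its end, in the units of the state.
- sensors.get_obs(): the state, without advancing time (a new reading comes with each control period).
- get_image(name): name is "side" or "top"; returns a dict with "color" (480x640x3 uint8, red, green, blue), "range_z" (480x640 float32, m along the optical axis (not along the pixel's ray), 0 where there is no reading), "fov_y" (degrees; the focal length in pixels is half the picture's height over the tangent of half this angle, whatever the lens; pixels are square), "cx", "cy" (the principal point, pixels), "D" ([k1, k2, p1, p2, k3] as OpenCV has them; the pictures are not rectified), "rvec" (rotation vector, rad) and "tvec" (3), from world to camera coordinates, as OpenCV has them. Camera axes: x right, y down, z forward; pixel columns grow to the right and rows downward; lengths in m; the calibration is good to about 2 mm. A picture is of the moment at which its call begins.
- close_job(): hands the job in; it is judged then, once.
The state is a dict: "time_s": time; "qpos": joint angles; "dq": joint speeds; "effort": joint torques, N m; "eef_pos": TCP position; "ee_rot": TCP orientation; "contact_force": force on the tool from outside, world axes, zero at the start; "wrist_torque": the same for the moment, N m; "width": finger opening in m; "grasp_force": force on a finger pad.
Only numpy, scipy, OpenCV 4.12 (cv2) and the standard library are available. Lean on these libraries where they do the work, as an engineer would, in place of code of your own. Each camera call takes 0.05 s, during which the arm holds its last target. There are 200 camera calls.

## Working session

There is one attempt and no reset: what is moved stays moved. The work goes in short steps, Python scripts to look and compute and a tool call to move; the robot and the scene stay as the last step left them, time stands still between calls to the robot, and variables do not carry over. Pictures are saved under pics/ and viewed, at most 10 in all, crops included, and the job is handed in when it is done.

Besides the shell and the picture viewer there is one more tool, called after "Emit:" in YAML: its name, and indented under it one key for each argument. send_rows: Moves the arm, as the interface text tells. Its arguments: {"type":"object","properties":{"targets":{"type":"array","items":{"type":"array","items":{"type":"array","items":{"type":"number"}}}},"newtons":{"type":"number"}},"required":["targets"]}

```bash
ls; mkdir -p pics; python3 - <<'E'
from workcell import sensors,get_image,env
import cv2,numpy as np
o=sensors.get_obs()
for k,v in o.items(): print(k,np.round(v,3).tolist())
print(env.grasp_offset)
for n in("top","side"):
    im=get_image(n); np.savez(f"{n}0.npz",**im)
    cv2.imwrite(f"pics/{n}0.png",im["color"][:,:,::-1]); print(n,im["fov_y"],im["cx"],im["cy"],im["D"],im["rvec"],im["tvec"])
E
```

```text
pics
time_s 0.0
qpos [62.182, 34.386, -0.146, 91.682, 0.105, 54.024, -4.571]
dq [0.038, -0.007, 0.107, 0.004, 0.081, -0.032, 0.004]
effort [0.0, -77.646, 1.564, -25.801, 0.012, 0.009, 0.0]
eef_pos [0.288, -0.665, 0.23]
ee_rot [[0.918, 0.398, -0.001], [0.398, -0.918, 0.001], [-0.0, -0.002, -1.0]]
contact_force [-0.567, -0.022, -0.444]
wrist_torque [0.036, 0.035, 0.007]
grasp_force 0.0
width 0.085
0.0187
top 51.844861925008594 318.6857745903185 239.50212173077966 [-0.08065141  0.          0.          0.          0.        ] [ 2.16715122 -2.1071      0.1848811 ] [-0.06821287  0.59183529  0.7798964 ]
side 48.56697699340431 316.08757924800045 242.70067404704295 [-0.06436378  0.          0.          0.          0.        ] [ 0.28404189 -2.71960467  1.31818914] [0.55245252 0.16687005 0.88704808]
```

View pics/top0.png

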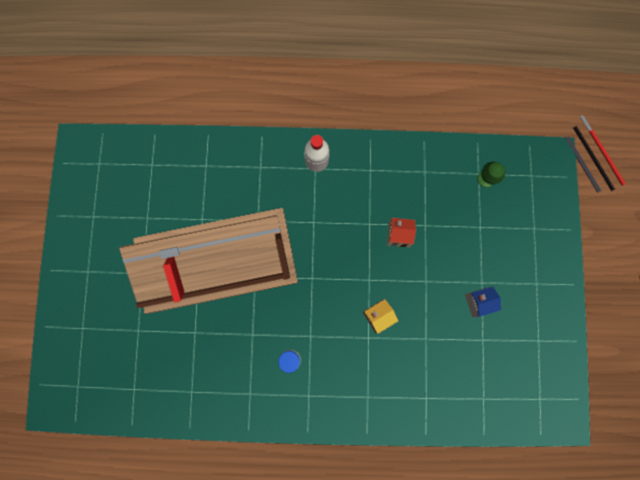

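View pics/side0.png

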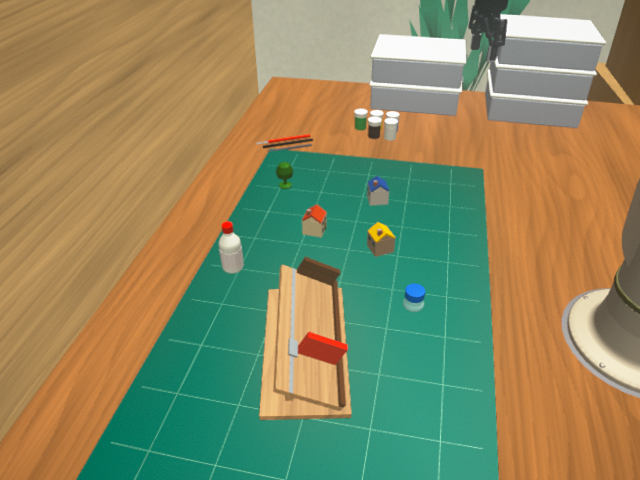

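```bash
cat > h.py <<'E'
import cv2,numpy as np
def cloud(im):
    f=240/np.tan(np.radians(float(im["fov_y"]))/2); K=np.array([[f,0,im["cx"]],[0,f,im["cy"]],[0,0,1.]])
    v,u=np.mgrid[:480,:640]; p=np.stack([u,v],-1).reshape(-1,1,2).astype(np.float64)
    n=cv2.undistortPoints(p,K,np.array(im["D"],float)).reshape(480,640,2)
    z=im["range_z"].astype(float); P=np.dstack([n*z[...,None],z])
    R=cv2.Rodrigues(np.array(im["rvec"],float))[0]
    W=(P-np.array(im["tvec"]).ravel())@R; W[z==0]=np.nan
    return W
def hsv(im): return cv2.cvtColor(np.array(im["color"]),cv2.COLOR_RGB2HSV)
def hue(im,lo,hi,s=140,v=60):
    H=hsv(im); h=H[...,0].astype(int); m=((h>=lo)&(h<=hi)) if lo<=hi else ((h>=lo)|(h<=hi))
    return m&(H[...,1]>s)&(H[...,2]>v)
E
python3 - <<'E'
from h import *
ims={n:dict(np.load(f"{n}0.npz")) for n in("top","side")}
C={n:cloud(i) for n,i in ims.items()}
box={"red":(0,0,(375,430,210,255)),"blue":(0,0,(460,510,280,325)),"yellow":(0,0,(355,405,292,340))}
for n,(a,b,(u0,u1,v0,v1)) in box.items():
    P=C["top"][v0:v1,u0:u1].reshape(-1,3); P=P[(P[:,2]>.03)&(P[:,2]<.07)]
    r=cv2.minAreaRect((P[:,:2]*1000).astype(np.float32))
    print(n,len(P),"rect mm",r,"zmax",np.percentile(P[:,2],[50,90,99]))
    up=P[P[:,2]>.048]; c=up[:,:2].mean(0); _,s,V=np.linalg.svd(up[:,:2]-c); print(" ridge",c,np.degrees(np.arctan2(V[0,1],V[0,0])),s)
    Q=C["side"].reshape(-1,3); c=np.array(r[0])/1000
    Q=Q[(np.hypot(*(Q[:,:2]-c).T)<.04)&(Q[:,2]>.008)&(Q[:,2]<.065)]
    A=np.vstack([P,Q])[:,:2]*1000; print(" side+top",len(Q),cv2.minAreaRect(A.astype(np.float32)), "side",cv2.minAreaRect((Q[:,:2]*1000).astype(np.float32)))
T=C["top"]; print("mat z",np.nanmedian(T[380:420,150:250,2]))
for n,(u0,u1,v0,v1) in dict(glue=(295,335,130,175),tree=(475,510,155,190),pot=(275,303,347,375)).items():
    P=T[v0:v1,u0:u1].reshape(-1,3);P=P[P[:,2]>.02];print(n,np.median(P,0),P.max(0))
# deck plane
P=T[240:290,190:270].reshape(-1,3); H=hsv(ims["top"])[240:290,190:270].reshape(-1,3)
P=P[(P[:,2]>.03)&(H[:,2]>90)]
for _ in range(3):
    c=np.median(P,0) if _==0 else P.mean(0); _,s,V=np.linalg.svd(P-c); n=V[2]*np.sign(V[2,2]); d=(P-c)@n; P=P[abs(d)<.006]
print("plane",c,n,"slope",np.degrees(np.arccos(n[2])),"res",d.std(),len(P))
np.savez("plane.npz",c=c,n=n)
E
```

```text
red 640 rect mm ((614.4000244140625, -193.4209442138672), (41.1959342956543, 42.83646774291992), 86.3921890258789) zmax [0.04902521 0.05698982 0.06130385]
 ridge [ 0.61388296 -0.19332179] -94.25837836133636 [0.22293819 0.1443087 ]
 side+top 592 ((612.2826538085938, -191.69410705566406), (44.23192596435547, 46.95249938964844), 87.24290466308594) side ((610.2127075195312, -191.3923797607422), (44.60175323486328, 42.444400787353516), 85.48922729492188)
blue 667 rect mm ((498.1366882324219, -335.23272705078125), (42.25575637817383, 41.1297607421875), 17.384923934936523) zmax [0.04921806 0.05683192 0.06097263]
 ridge [ 0.49875598 -0.33459011] 106.0378275602458 [0.23191466 0.14918765]
 side+top 487 ((500.39495849609375, -331.9743347167969), (53.12005615234375, 47.58252716064453), 17.51927947998047) side ((498.1040954589844, -331.672607421875), (53.45307540893555, 47.275638580322266), 24.240938186645508)
yellow 662 rect mm ((469.04693603515625, -158.2664031982422), (42.80327606201172, 40.60259246826172), 32.53018569946289) zmax [0.04953681 0.05690611 0.06061101]
 ridge [ 0.46902412 -0.15758418] 120.20108765353308 [0.23300518 0.15164034]
 side+top 655 ((467.3695373535156, -156.61221313476562), (44.032833099365234, 45.6409797668457), 33.04225158691406) side ((466.66888427734375, -157.06796264648438), (42.36116409301758, 45.6409797668457), 33.04225540161133)
mat z 0.003211234981347537
glue [ 0.73672073 -0.04318116  0.07461951] [ 0.76069062 -0.02183004  0.11410829]
tree [ 0.71712412 -0.34810664  0.0599553 ] [ 0.74247488 -0.33275784  0.07080477]
pot [ 0.39179837 -0.00741003  0.04147793] [0.40796327 0.00966247 0.0457606 ]
plane [0.55089899 0.09917612 0.05519225] [-0.45951413 -0.11037514  0.88128548] slope 28.202179393310388 res 0.001314396102813502 3485
```

```bash
python3 - <<'E'
from h import *
import sys
ims={n:dict(np.load(f"{n}0.npz")) for n in("top","side")}
C={n:cloud(i) for n,i in ims.items()}
pl=np.load("plane.npz"); c,n=pl["c"],pl["n"]
# same plane from side camera
S=C["side"].reshape(-1,3); T=C["top"].reshape(-1,3)
Q=S[np.linalg.norm(S-c,axis=1)<.04]; Q=Q[abs((Q-c)@n)<.008]; cc=Q.mean(0); m=np.linalg.svd(Q-cc)[2][2]; m*=np.sign(m[2])
print("side plane",m,"offset",(cc-c)@n,"yaws",[np.degrees(np.arctan2(-k[1],-k[0])) for k in(n,m)])
# long lip line: dark pixels in top view
for name in("top","side"):
    im=ims[name]; W=C[name]; H=hsv(im); near=np.linalg.norm(W-c,axis=2)<.2
    dark=near&(W[...,2]>.025)&(H[...,2]<75)
    P=W[dark]; 
    psi=np.radians(13.5); xh=np.array([np.cos(psi),np.sin(psi)]);yh=np.array([-xh[1],xh[0]])
    r=np.c_[(P[:,:2]-c[:2])@xh,(P[:,:2]-c[:2])@yh,P[:,2]]
    lip=(r[:,0]<-.035); st=(r[:,0]>-.03)&(r[:,1]<-.03)
    for nm,k,ax in(("lip",lip,1),("stop",st,0)):
        q=P[k][:,:2]; 
        if len(q)<20: print(nm,len(q)); continue
        g=q.mean(0); v=np.linalg.svd(q-g)[2][0]; print(name,nm,len(q),"mean",r[k].mean(0).round(4),"pct",np.percentile(r[k],[3,97],axis=0).round(4).tolist(),"dir",np.degrees(np.arctan2(v[1],v[0])))
    red=near&hue(im,172,6,150,60)&(W[...,2]>.03); P=W[red]
    print(name,"slider",len(P),P.mean(0),[(np.percentile((P[:,:2]-c[:2])@e,[3,50,97])).round(4) for e in(xh,yh)],np.percentile(P[:,2],[3,97]))
a=np.hstack([ims[k]["color"][v0:v1,u0:u1] for k,(u0,u1,v0,v1) in dict(top=(110,310,200,320)).items()])
b=cv2.resize(ims["side"]["color"][250:430,250:360],None,fx=3,fy=3,interpolation=2); a=cv2.resize(a,(460,276),interpolation=2)
o=np.zeros((540,800,3),np.uint8);o[:276,:460]=a;o[:,460:790]=b; cv2.imwrite("pics/crop1.png",o[:,:,::-1])
E
```

```text
side plane [-0.45794916 -0.10376724  0.88290143] offset 0.0015768018800150913 yaws [np.float64(13.5065496947941), np.float64(12.767129344532195)]
top lip 306 mean [-0.0375  0.0152  0.0452] pct [[-0.0417, -0.091, 0.04], [-0.0352, 0.1546, 0.0724]] dir 102.97716827031793
top stop 134 mean [-0.0016 -0.0923  0.09  ] pct [[-0.0272, -0.096, 0.0781], [0.0228, -0.0889, 0.1]] dir -166.32065637977888
top slider 537 [0.51626816 0.17875104 0.08314635] [array([-0.0464, -0.0152,  0.0181]), array([0.0816, 0.0837, 0.093 ])] [0.0525292  0.10376336]
lip 0
stop 0
side slider 972 [0.5145394  0.1864644  0.07861185] [array([-0.0463, -0.0148,  0.0162]), array([0.0854, 0.0944, 0.0963])] [0.05169467 0.10267504]
```

View pics/crop1.png

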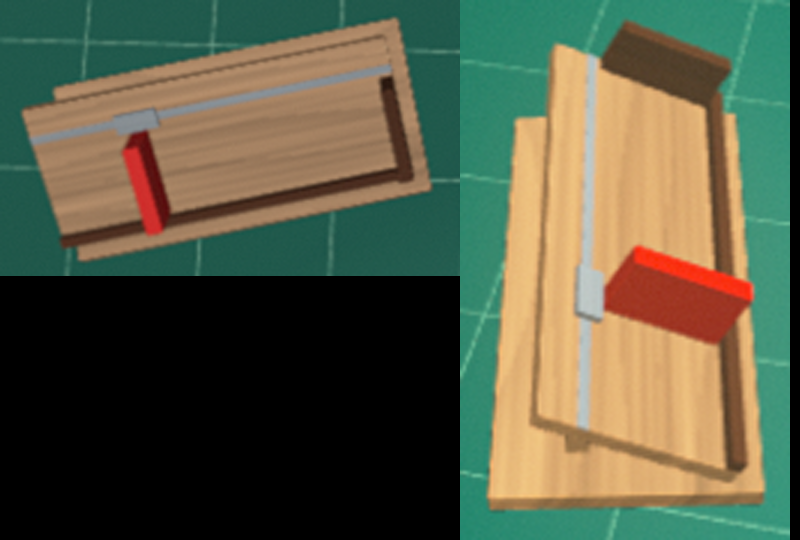

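```bash
cat >> h.py <<'E'
PSI=13.1
O=None
def deck(x,y,z):
    p=np.radians(PSI); s,c=np.sin(np.radians(28)),np.cos(np.radians(28))
    xh=np.array([np.cos(p),np.sin(p),0]);yh=np.array([-xh[1],xh[0],0]);k=np.array([0,0,1.])
    return ORG+(x*(c*xh+s*k)+y*yh+z*(c*k-s*xh))/1000
ORG=np.array([0.5423,0.0067,0.0388])
def plan(*wps):
    """wps: (xyz, yaw) -> shares from present pose"""
    from workcell import sensors
    o=sensors.get_obs(); R=np.array(o["ee_rot"]); p=np.array(o["eef_pos"]); a=np.degrees(np.arctan2(R[1,0],R[0,0]))
    print("t",round(float(o["time_s"]),2),"tcp",p.round(4),"yaw",round(a,2),"F",np.round(o["contact_force"],1),"w",round(float(o["width"]),4))
    for q,y in wps:
        print((R.T@(np.array(q)-p)/.3).round(4),"turn",round(float(np.radians(a-y)/.5),3))
E
python3 - <<'E'
from h import *
pl=np.load("plane.npz"); c=pl["c"]
W=cloud(dict(np.load("top0.npz"))); im=dict(np.load("top0.npz"))
p=np.radians(13.1);xh=np.array([np.cos(p),np.sin(p)]);yh=np.array([-xh[1],xh[0]])
print("O",c[:2]-.030*xh-.088*yh)
H=hsv(im);near=np.linalg.norm(W-c,axis=2)<.2
P=W[near&(W[...,2]>.025)&(H[...,2]<75)]
a=(P[:,:2]-c[:2])@xh;b=(P[:,:2]-c[:2])@yh
for lo in np.arange(-.08,.16,.04):
    k=(b>lo)&(b<lo+.03)&(a<-.015); print(round(lo,2),k.sum(),np.percentile(a[k],[2,10,50,90,98]).round(4),np.median(P[k,2]).round(4))
k=(a>-.02)&(b<0);print("stop b",np.percentile(b[k],[2,10,50,90,98]).round(4),a[k].min(),a[k].max())
plan(([.6135,-.1927,.12],-3.8),([.6135,-.1927,.012],-3.8))
E
```

```text
O [0.54162503 0.0066667 ]
-0.08 52 [-0.0409 -0.0406 -0.0375 -0.0352 -0.035 ] 0.0429
-0.04 40 [-0.0408 -0.0386 -0.0372 -0.0355 -0.0352] 0.043
0.0 37 [-0.0388 -0.0384 -0.0371 -0.0355 -0.0351] 0.0428
0.04 33 [-0.039  -0.0385 -0.0373 -0.0358 -0.0353] 0.0431
0.08 12 [-0.0406 -0.0393 -0.0374 -0.0354 -0.0353] 0.042
0.12 32 [-0.0387 -0.0384 -0.0375 -0.0363 -0.0357] 0.0439
stop b [-0.096  -0.0954 -0.0922 -0.0893 -0.0887] -0.01925836637634208 0.02550249657571009
t 0.1 tcp [ 0.288  -0.6649  0.2305] yaw 23.43 F [-1.1  0.7  0.6] w 0.0854
[ 1.6213 -1.0123  0.3695] turn 0.95
[ 1.6214 -1.0119  0.7295] turn 0.95
```

```bash
sed -i 's/^ORG=.*/ORG=np.array([0.5416,0.0067,0.0385])/' h.py
```

Emit:
send_rows:
  targets:
    - [[1,0.12,-0.08,0,0.1],[1,0.24,-0.16,0,0.25],[1,0.37,-0.24,0,0.4],[1,0.5,-0.32,0,0.5],[1,0.63,-0.4,0,0.65],[1,0.76,-0.48,0,0.8],[1,0.9,-0.56,0,0.95],[1,0.95,-0.6,0,0.95],[1,0.98,-0.62,0,0.95],[1,1,-0.62,0,0.95]]
  newtons: 20

```text
time_s: 1.1
eef_pos: [0.4896, -0.3747, 0.2311]
ee_rot: [[0.998, -0.065, -0.001], [-0.065, -0.998, 0.0], [-0.001, -0.0, -1.0]]
contact_force: [0.3, -0.3, -0.2]
width: 0.085
grasp_force: 0.0
```

```bash
python3 - <<'E'
from h import *
plan(([.6135,-.1927,.12],-3.8),([.6135,-.1927,.012],-3.8))
E
```

```text
t 1.1 tcp [ 0.4896 -0.3747  0.2311] yaw -3.73 F [ 0.3 -0.3 -0.2] w 0.085
[ 0.373  -0.6323  0.3703] turn 0.003
[ 0.3732 -0.6323  0.7303] turn 0.003
```

Emit:
send_rows:
  targets:
    - [[1,0.09,-0.16,0.05,0],[1,0.19,-0.32,0.15,0],[1,0.28,-0.48,0.25,0],[1,0.373,-0.632,0.34,0],[1,0.373,-0.632,0.4,0],[1,0.373,-0.632,0.5,0],[1,0.373,-0.632,0.6,0],[1,0.373,-0.632,0.68,0],[1,0.373,-0.632,0.73,0],[1,0.373,-0.632,0.73,0]]

```text
time_s: 2.1
eef_pos: [0.6124, -0.1949, 0.0102]
ee_rot: [[0.998, -0.068, -0.003], [-0.068, -0.998, 0.0], [-0.003, 0.0, -1.0]]
contact_force: [-0.5, 0.3, -0.0]
width: 0.0852
grasp_force: 0.0
```

```bash
python3 - <<'E'
from h import *
from workcell import get_image
plan(([.6135,-.1927,.012],-3.8))
im=get_image("side");cv2.imwrite("pics/s1.png",cv2.resize(im["color"][130:330,200:460],None,fx=3,fy=3)[:,:,::-1])
E
```

```text
t 2.1 tcp [ 0.6124 -0.1949  0.0102] yaw -3.89 F [-0.5  0.3 -0. ] w 0.0852
[ 0.0032 -0.0076 -0.0059] turn -0.003
```

View pics/s1.png

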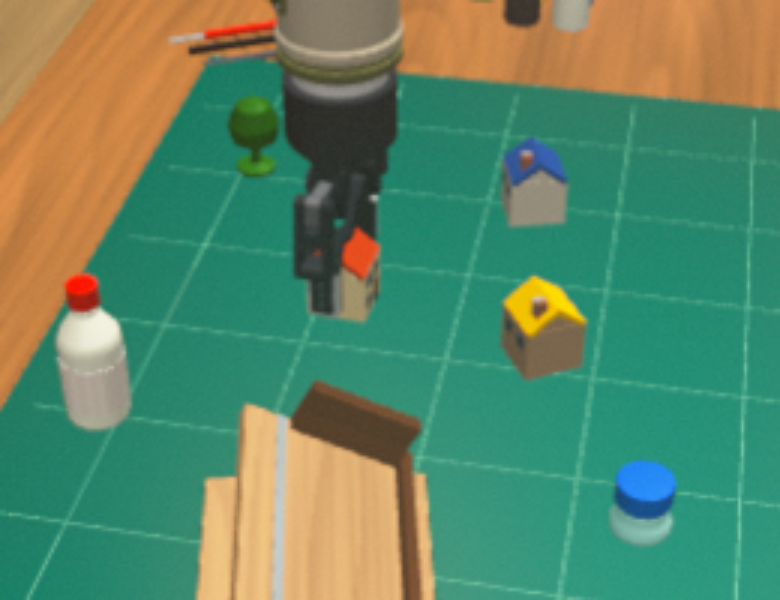

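Red house (crop ~345,275) sits between the open fingers, gables facing the pads. Closing.

Emit:
send_rows:
  targets:
    - [[1,0.003,-0.007,-0.005,0],[0.4,0.003,-0.007,-0.005,0],[0.3,0.003,-0.007,-0.005,0],[0.3,0.003,-0.007,-0.005,0],[0.3,0.003,-0.007,-0.005,0],[0.3,0.003,-0.007,-0.005,0],[0.3,0.003,-0.007,-0.005,0],[0.3,0.003,-0.007,-0.005,0],[0.3,0.003,-0.007,-0.005,0]]
  newtons: 20

```text
time_s: 3.05
eef_pos: [0.6151, -0.1916, 0.0145]
ee_rot: [[0.998, -0.066, 0.001], [-0.066, -0.998, -0.0], [0.001, 0.0, -1.0]]
contact_force: [-0.4, 0.6, 6.3]
width: 0.0397
grasp_force: 22.0
```

```bash
python3 - <<'E'
from h import *
# place frame: TCP vertical offset below pad grip; target via house-frame: pad height hp, pad behind TCP d
from workcell import sensors
o=sensors.get_obs();print(o["grasp_force"],o["width"],o["eef_pos"])
hp=.032
for x,y in((39,44),(22,44)):
    G=deck(x,y,32); print(x,"flat grip",G.round(4),"tcp",(G-[0,0,.023]).round(4))
G=deck(39,44,32)-[0,0,.023]
plan((G+[0,0,.13],13.1),(G+[0,0,.015],13.1),(G,13.1))
E
```

```text
21.99912490323186 0.03966801129431803 [ 0.61514652 -0.19157058  0.01454986]
39 flat grip [0.5505 0.054  0.0851] tcp [0.5505 0.054  0.0621]
22 flat grip [0.5359 0.0506 0.0771] tcp [0.5359 0.0506 0.0541]
t 3.05 tcp [ 0.6151 -0.1916  0.0145] yaw -3.79 F [-0.4  0.6  6.3] w 0.0397
[-0.2684 -0.8023 -0.5921] turn -0.589
[-0.2687 -0.8024 -0.2088] turn -0.589
[-0.2688 -0.8024 -0.1588] turn -0.589
```

Emit:
send_rows:
  targets:
    - [[0.3,0,0,-0.04,0],[0.3,0,0,-0.14,0],[0.3,0,0,-0.26,0],[0.3,0,0,-0.4,0],[0.3,-0.02,-0.08,-0.5,-0.1],[0.3,-0.06,-0.2,-0.58,-0.2],[0.3,-0.11,-0.34,-0.59,-0.3],[0.3,-0.16,-0.48,-0.59,-0.4],[0.3,-0.21,-0.62,-0.59,-0.5],[0.3,-0.25,-0.74,-0.59,-0.589]]

```text
time_s: 4.05
eef_pos: [0.5534, 0.0371, 0.1916]
ee_rot: [[0.973, 0.229, 0.0], [0.229, -0.973, 0.0], [0.0, -0.0, -1.0]]
contact_force: [0.8, -0.1, -1.3]
width: 0.0403
grasp_force: 21.1
```

Emit:
send_rows:
  targets:
    - [[0.3,0.0,0.0,0,0],[0.3,0,0,0,0],[0.3,0,0,0,0]]

```text
time_s: 4.35
eef_pos: [0.5548, 0.0337, 0.1911]
ee_rot: [[0.974, 0.225, 0.0], [0.225, -0.974, -0.001], [0.0, 0.001, -1.0]]
contact_force: [0.2, -1.1, -1.3]
width: 0.0399
grasp_force: 21.1
```

```bash
python3 - <<'E'
from h import *
from workcell import get_image
G=deck(39,44,32)-[0,0,.021]
plan((G+[0,0,.03],13.1),(G+[0,0,.012],13.1),(G,13.1))
E
```

```text
t 4.35 tcp [0.5548 0.0337 0.1911] yaw 12.98 F [ 0.2 -1.1 -1.3] w 0.0399
[ 0.0012 -0.0692  0.3235] turn -0.004
[ 0.0012 -0.0692  0.3835] turn -0.004
[ 0.0012 -0.0693  0.4235] turn -0.004
```

Emit:
send_rows:
  targets:
    - [[0.3,0,-0.035,0.04,0],[0.3,0,-0.069,0.11,0],[0.3,0,-0.069,0.19,0],[0.3,0,-0.069,0.27,0],[0.3,0,-0.069,0.32,0],[0.3,0,-0.069,0.35,0],[0.3,0,-0.069,0.37,0],[0.3,0,-0.069,0.38,0],[0.3,0,-0.069,0.385,0],[0.3,0,-0.069,0.385,0]]

```text
time_s: 5.35
eef_pos: [0.5502, 0.0551, 0.0756]
ee_rot: [[0.974, 0.226, 0.001], [0.226, -0.974, 0.0], [0.001, 0.0, -1.0]]
contact_force: [-0.2, 0.0, -0.1]
width: 0.0396
grasp_force: 21.1
```

Emit:
send_rows:
  targets:
    - [[0.3,0,0,0.003,0],[0.3,0,0,0.006,0],[0.3,0,0,0.01,0],[0.3,0,0,0.014,0],[0.3,0,0,0.018,0],[0.3,0,0,0.022,0],[0.3,0,0,0.026,0],[0.3,0,0,0.026,0]]

```text
time_s: 6.15
eef_pos: [0.5494, 0.055, 0.0688]
ee_rot: [[0.974, 0.226, -0.0], [0.226, -0.974, 0.0], [-0.0, -0.0, -1.0]]
contact_force: [-6.1, -0.5, 20.2]
width: 0.04
grasp_force: 23.8
```

```bash
python3 - <<'E'
from h import *
from workcell import get_image
G=deck(39,44,32)-[0,0,.021]
plan((G,13.1))
im=get_image("side");cv2.imwrite("pics/s2.png",cv2.resize(im["color"][200:420,230:390],None,fx=3.6,fy=2.7)[:,:,::-1])
E
```

```text
t 6.15 tcp [0.5494 0.055  0.0688] yaw 13.07 F [-6.1 -0.5 20.2] w 0.04
[0.0029 0.0043 0.0158] turn -0.001
```

View pics/s2.png

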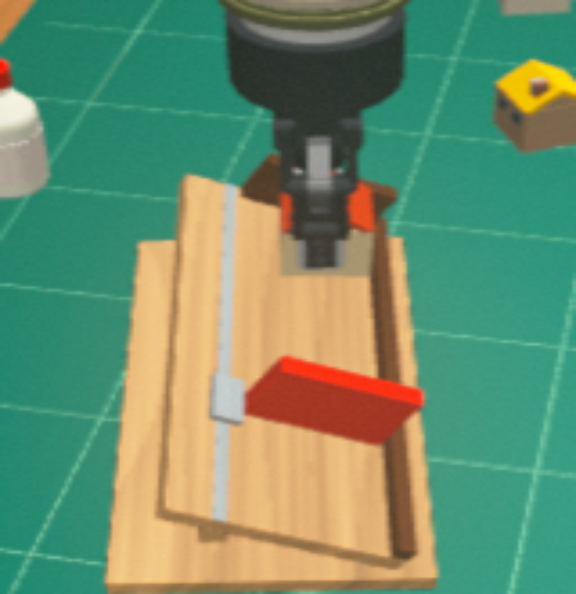

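The red house (crop ~325,230) has its rear bottom edge on the deck and is still upright in the grip; I keep pressing to pivot it.

Emit:
send_rows:
  targets:
    - [[0.3,0,0,0.003,0],[0.3,0,0,0.006,0],[0.3,0,0,0.008,0],[0.3,0,0,0.008,0]]

```text
time_s: 6.6
eef_pos: [0.5486, 0.0548, 0.0665]
ee_rot: [[0.974, 0.226, -0.002], [0.226, -0.974, -0.0], [-0.002, -0.0, -1.0]]
contact_force: [-7.3, -1.6, 24.1]
width: 0.0395
grasp_force: 24.3
```

```bash
cat >> h.py <<'E'
def tilt(n="side",name=None):
    """slope of roof/gable points near the tray from both views"""
E
python3 - <<'E'
from h import *
from workcell import get_image
G=deck(39,44,32)-[0,0,.021]
plan((G,13.1))
im=get_image("side");cv2.imwrite("pics/s3.png",cv2.resize(im["color"][240:320,280:360],None,fx=7,fy=7,interpolation=2)[:,:,::-1])
E
```

```text
t 6.6 tcp [0.5486 0.0548 0.0665] yaw 13.07 F [-7.3 -1.6 24.1] w 0.0395
[0.0057 0.0043 0.008 ] turn -0.001
```

View pics/s3.png

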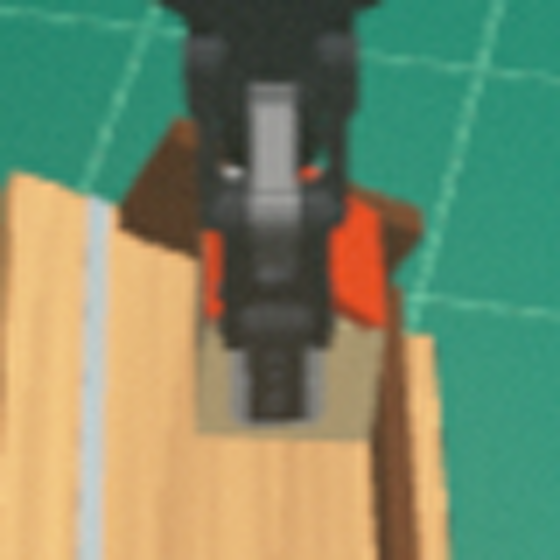

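Emit:
send_rows:
  targets:
    - [[0.3,0,0,-0.012,0],[0.3,0.018,-0.0,-0.025,0],[0.3,0.035,0.0,-0.032,0],[0.3,0.035,0.0,-0.025,0],[0.3,0.032,0.0,-0.018,0],[0.3,0.028,0.0,-0.014,0],[0.3,0.024,0.0,-0.01,0],[0.3,0.02,0.0,-0.006,0],[0.3,0.016,0.0,-0.003,0]]

```text
time_s: 7.55
eef_pos: [0.5564, 0.0566, 0.0668]
ee_rot: [[0.974, 0.226, 0.003], [0.226, -0.974, 0.001], [0.003, 0.0, -1.0]]
contact_force: [0.3, 0.8, 10.2]
width: 0.0398
grasp_force: 23.5
```

```bash
cat >> h.py <<'E'
def gable(box,lo=(10,35),name="side"):
    """bottom edge of the wall seen in `box`: slope angle in the deck x direction"""
    from workcell import get_image
    im=get_image(name); W=cloud(im); u0,u1,v0,v1=box
    p=np.radians(PSI); xh=np.array([np.cos(p),np.sin(p),0]);yh=np.array([-xh[1],xh[0],0]);c,s=np.cos(np.radians(28)),np.sin(np.radians(28))
    D=W-ORG; X=D@(c*xh+[0,0,s]);Y=D@yh;Z=D@([0,0,c]-s*xh)
    return im,np.dstack([X,Y,Z])*1000
E
python3 - <<'E'
from h import *
plan()
im,D=gable((0,0,0,0))
H=hsv(im)
for v in range(262,312,3):
    print(v,[(int(D[v,u,0]),int(D[v,u,1]),int(D[v,u,2])) if np.isfinite(D[v,u,0]) else 0 for u in range(302,346,5)])
E
```

```text
t 7.55 tcp [0.5564 0.0566 0.0668] yaw 13.08 F [ 0.3  0.8 10.2] w 0.0398
262 [(64, -1, 25), (65, 21, 47), (87, 96, 107), (80, 96, 110), (62, 69, 93), (-17, -103, -30), (-24, -99, -22), (-34, -102, -20), (-44, -104, -17)]
265 [(62, 2, 22), (79, 64, 73), (86, 100, 104), (80, 102, 109), (60, 70, 89), (21, -3, 37), (-25, -92, -24), (-34, -93, -20), (-44, -95, -17)]
268 [(59, 0, 14), (92, 107, 101), (86, 107, 104), (80, 108, 108), (73, 108, 112), (21, 4, 37), (10, -3, 35), (-34, -85, -21), (-43, -85, -17)]
271 [(57, 4, 11), (90, 106, 95), (85, 110, 102), (78, 111, 106), (70, 108, 106), (29, 29, 50), (10, 3, 34), (1, 1, 36), (-41, -74, -15)]
274 [(53, 1, 2), (89, 112, 94), (81, 109, 95), (75, 111, 100), (68, 110, 102), (30, 39, 51), (6, 2, 27), (-1, 1, 30), (-41, -65, -15)]
277 [(53, 10, 3), (85, 108, 86), (78, 108, 89), (71, 106, 91), (64, 107, 95), (30, 45, 51), (2, 1, 20), (-5, 0, 23), (-41, -58, -17)]
280 [(59, 31, 14), (81, 105, 78), (74, 104, 81), (67, 104, 84), (60, 103, 86), (31, 54, 51), (0, 1, 14), (-32, -49, -21), (-41, -49, -17)]
283 [(59, 39, 14), (77, 101, 69), (70, 103, 74), 
[... 529 characters left out ...]
 34), (27, 64, 26), (20, 64, 29), (-5, 27, 3), (-12, 29, 8), (-33, 2, -9)]
298 [(54, 64, 5), (45, 62, 7), (44, 77, 23), (38, 79, 29), (24, 65, 20), (4, 39, 2), (-5, 33, 1), (-11, 37, 9), (-33, 9, -10)]
301 [(52, 67, 2), (43, 63, 1), (36, 65, 7), (29, 65, 11), (20, 62, 12), (4, 46, 2), (-4, 42, 2), (-9, 47, 10), (-33, 17, -10)]
304 [(52, 75, 2), (43, 70, 1), (33, 66, 1), (24, 62, 2), (15, 58, 2), (5, 53, 2), (-5, 48, 1), (-10, 53, 9), (-31, 27, -8)]
307 [(52, 81, 2), (43, 77, 1), (33, 72, 1), (24, 69, 2), (14, 63, 0), (6, 62, 3), (-3, 58, 4), (-9, 60, 9), (-32, 33, -9)]
310 [(51, 87, 1), (43, 85, 3), (34, 80, 2), (24, 76, 2), (14, 70, 0), (6, 69, 3), (-4, 63, 2), (-8, 69, 11), (-32, 40, -10)]
```

Emit:
send_rows:
  targets:
    - [[0.3,-0.004,0.0,0.005,0],[0.3,-0.008,0.0,0.01,0],[0.3,-0.012,0.0,0.015,0],[0.3,-0.016,0.0,0.019,0],[0.3,-0.02,0.0,0.023,0],[0.3,-0.023,0.0,0.026,0]]

```text
time_s: 8.2
eef_pos: [0.5494, 0.055, 0.0588]
ee_rot: [[0.974, 0.226, 0.003], [0.226, -0.974, 0.001], [0.003, 0.0, -1.0]]
contact_force: [0.0, -0.2, 10.0]
width: 0.0398
grasp_force: 24.2
```

```bash
cat >> h.py <<'E'
def wall(y0,y1,name="side"):
    """points on a +y gable face (deck y within y0..y1): bottom corners and wall lines in deck x,z"""
    im,D=gable((0,0,0,0),name=name)
    P=D.reshape(-1,3); P=P[np.isfinite(P[:,0])&(P[:,1]>y0)&(P[:,1]<y1)&(P[:,2]>3.5)&(P[:,2]<52)&(P[:,0]>-15)&(P[:,0]<66)]
    # lower boundary per x bin, left boundary per z bin
    for a in range(-12,66,6):
        q=P[(P[:,0]>=a)&(P[:,0]<a+6)]
        if len(q)>3: print("x",a+3,"zmin %.1f zmax %.1f n %d"%(*np.percentile(q[:,2],[5,95]),len(q)))
    for a in range(4,52,6):
        q=P[(P[:,2]>=a)&(P[:,2]<a+6)]
        if len(q)>3: print("z",a+3,"xmin %.1f xmax %.1f"%tuple(np.percentile(q[:,0],[4,96])))
E
python3 - <<'E'
from h import *
plan()
wall(59,70)
E
```

```text
t 8.2 tcp [0.5494 0.055  0.0588] yaw 13.08 F [ 0.  -0.2 10. ] w 0.0398
x -9 zmin 5.8 zmax 11.0 n 19
x -3 zmin 3.7 zmax 10.9 n 7
x 9 zmin 6.0 zmax 36.7 n 13
x 15 zmin 4.3 zmax 43.9 n 61
x 21 zmin 5.9 zmax 48.2 n 48
x 27 zmin 10.7 zmax 50.4 n 17
x 39 zmin 4.0 zmax 15.8 n 20
x 45 zmin 4.5 zmax 24.6 n 34
x 51 zmin 5.7 zmax 33.0 n 54
z 7 xmin -12.8 xmax 52.6
z 13 xmin -11.3 xmax 52.8
z 19 xmin 11.8 xmax 53.1
z 25 xmin 11.3 xmax 53.4
z 31 xmin 12.8 xmax 53.4
z 37 xmin 11.6 xmax 28.2
z 43 xmin 13.5 xmax 26.1
z 49 xmin 18.6 xmax 29.1
```

Emit:
send_rows:
  targets:
    - [[0.3,-0.007,0.0,0.003,0],[0.3,-0.014,0.0,0.007,0],[0.3,-0.021,0.0,0.011,0],[0.3,-0.028,0.0,0.014,0],[0.3,-0.034,0.0,0.017,0],[0.3,-0.038,0.0,0.019,0],[0.3,-0.039,0.0,0.02,0]]

```text
time_s: 8.95
eef_pos: [0.5361, 0.0519, 0.0518]
ee_rot: [[0.974, 0.226, -0.001], [0.226, -0.974, -0.0], [-0.001, -0.0, -1.0]]
contact_force: [0.6, -0.5, -0.6]
width: 0.0394
grasp_force: 23.0
```

```bash
python3 - <<'E'
from h import *
plan()
wall(59,70)
E
```

```text
t 8.95 tcp [0.5361 0.0519 0.0518] yaw 13.08 F [ 0.6 -0.5 -0.6] w 0.0394
x -9 zmin 5.4 zmax 11.9 n 19
x -3 zmin 4.9 zmax 42.1 n 50
x 3 zmin 4.7 zmax 47.1 n 56
x 9 zmin 4.8 zmax 49.9 n 28
x 15 zmin 3.9 zmax 51.4 n 7
x 21 zmin 3.8 zmax 15.4 n 12
x 27 zmin 5.1 zmax 24.8 n 30
x 33 zmin 5.2 zmax 27.4 n 42
x 39 zmin 5.2 zmax 32.9 n 31
x 45 zmin 3.6 zmax 4.1 n 4
z 7 xmin -11.6 xmax 39.5
z 13 xmin -12.0 xmax 37.8
z 19 xmin -3.1 xmax 37.4
z 25 xmin -3.2 xmax 37.4
z 31 xmin -1.6 xmax 37.9
z 37 xmin -3.3 xmax 19.1
z 43 xmin -2.0 xmax 8.3
z 49 xmin 4.3 xmax 14.5
```

```bash
python3 - <<'E'
from h import *
from workcell import get_image
im,D=gable((0,0,0,0))
a=cv2.resize(im["color"][250:350,270:350],(480,600),interpolation=2)
cv2.imwrite("pics/s4.png",a[:,:,::-1])
H=hsv(im)
for v in (320,330,340,360,380):
    print(v,[(u,int(D[v,u,0]*10)/10,int(D[v,u,2]*10)/10,int(H[v,u,2])) for u in range(322,346,2) if np.isfinite(D[v,u,0])])
E
```

```text
320 [(322, 15.4, 1.7, 222), (324, 12.3, 2.9, 227), (326, 8.8, 3.2, 223), (328, 4.3, 2.0, 229), (330, 1.5, 3.8, 226), (332, -3.2, 2.1, 236), (334, -5.7, 4.4, 102), (336, -5.9, 10.5, 115), (338, -10.0, 10.2, 124), (340, -13.2, 11.2, 203), (342, -29.6, -8.9, 232), (344, -33.8, -9.2, 162)]
330 [(322, 17.2, 3.8, 226), (324, 12.5, 2.0, 229), (326, 9.5, 3.2, 226), (328, 5.7, 3.1, 231), (330, 0.0, -0.4, 227), (332, -2.8, 1.1, 233), (334, -6.6, 1.1, 145), (336, -7.2, 6.5, 105), (338, -8.9, 10.1, 129), (340, -12.7, 9.9, 163), (342, -29.3, -10.7, 238), (344, -31.8, -8.3, 200)]
340 [(322, 39.1, 42.8, 253), (324, 36.3, 43.7, 252), (326, 32.3, 42.6, 252), (328, 29.3, 43.4, 252), (330, 26.5, 44.3, 252), (332, 21.8, 42.2, 252), (334, 19.2, 43.5, 248), (336, -6.3, 6.3, 149), (338, -9.5, 7.2, 136), (340, -11.8, 9.4, 129), (342, -28.5, -11.5, 232), (344, -30.6, -8.6, 235)]
360 [(322, 19.9, 5.9, 171), (324, 16.2, 5.5, 164), (326, 13.9, 7.6, 160), (328, 10.9, 8.4, 165), (330, 7.9, 9.3, 163), (332, 6.0, 12.0, 162), (334, 3.5, 13.7, 159), (336, 0.7, 14.9, 162), (338, -1.3, 17.3, 154), (340, -8.6, 11.0, 126), (342, -13.0, 9.7, 162), (344, -29.3, -10.9, 234)]
380 [(322, 18.4, 1.5, 235), (324, 16.5, 4.0, 238), (326, 11.6, 1.3, 238), (328, 9.0, 2.7, 232), (330, 4.8, 1.3, 228), (332, 1.5, 1.5, 221), (334, -0.8, 3.2, 226), (336, -5.3, 1.5, 202), (338, -5.3, 7.2, 95), (340, -8.2, 8.2, 126), (342, -11.1, 9.1, 128), (344, -27.6, -12.1, 197)]
```

View pics/s4.png

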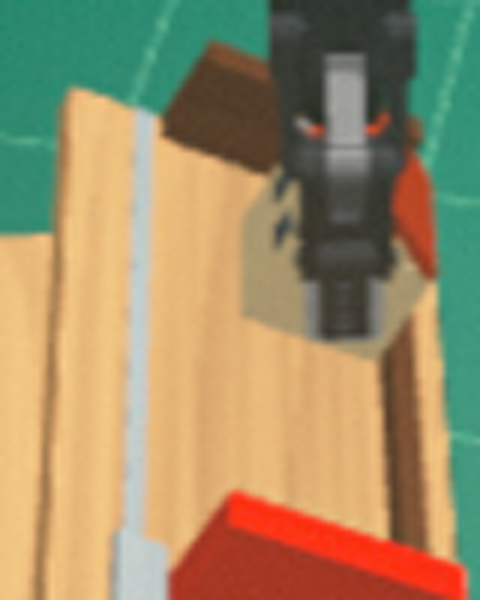

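The red house (crop ~310,290) is tilted parallel to the deck, about 3 mm from the lip (~390,360). Sliding on.

Emit:
send_rows:
  targets:
    - [[0.3,-0.003,0.0,0.002,0],[0.3,-0.006,0.0,0.004,0],[0.3,-0.009,0.0,0.006,0],[0.3,-0.012,0.0,0.0075,0],[0.3,-0.014,0.0,0.0085,0],[0.3,-0.014,0.0,0.0085,0]]

```text
time_s: 9.65
eef_pos: [0.5349, 0.0516, 0.0508]
ee_rot: [[0.974, 0.227, 0.005], [0.227, -0.974, 0.001], [0.006, 0.0, -1.0]]
contact_force: [2.2, 0.6, 10.0]
width: 0.0401
grasp_force: 24.2
```

```bash
python3 - <<'E'
from h import *
plan()
wall(59,70)
E
```

```text
t 9.65 tcp [0.5349 0.0516 0.0508] yaw 13.09 F [ 2.2  0.6 10. ] w 0.0401
x -9 zmin 5.6 zmax 12.4 n 21
x -3 zmin 5.7 zmax 42.0 n 54
x 3 zmin 5.6 zmax 47.3 n 48
x 9 zmin 4.5 zmax 51.5 n 23
x 21 zmin 3.8 zmax 16.2 n 16
x 27 zmin 4.6 zmax 24.9 n 33
x 33 zmin 4.1 zmax 31.1 n 50
x 39 zmin 6.2 zmax 33.7 n 14
z 7 xmin -11.3 xmax 36.2
z 13 xmin -11.2 xmax 36.1
z 19 xmin -5.4 xmax 36.1
z 25 xmin -5.4 xmax 35.9
z 31 xmin -4.4 xmax 36.9
z 37 xmin -5.1 xmax 18.1
z 43 xmin -3.6 xmax 6.2
z 49 xmin 3.0 xmax 11.6
```

Emit:
send_rows:
  targets:
    - [[0.3,0,0,-0.003,0],[0.62,0,0,-0.003,0],[0.62,0,0,-0.003,0],[0.62,0,0,-0.003,0],[0.62,0,0,-0.01,0],[0.62,0,0,-0.03,0],[0.62,0,0,-0.07,0],[0.62,0,0,-0.15,0],[0.62,0,0,-0.25,0],[0.2,0,0,-0.27,0]]

```text
time_s: 10.7
eef_pos: [0.5337, 0.0511, 0.1342]
ee_rot: [[0.974, 0.226, 0.004], [0.226, -0.974, 0.001], [0.005, 0.0, -1.0]]
contact_force: [0.1, -0.4, 0.1]
width: 0.04
grasp_force: 0.0
```

```bash
python3 - <<'E'
from h import *
plan()
wall(59,70)
E
```

```text
t 10.7 tcp [0.5337 0.0511 0.1342] yaw 13.06 F [ 0.1 -0.4  0.1] w 0.04
x -9 zmin 5.5 zmax 23.5 n 21
x -3 zmin 4.6 zmax 42.2 n 66
x 3 zmin 6.9 zmax 45.6 n 65
x 9 zmin 6.6 zmax 49.3 n 82
x 15 zmin 4.6 zmax 49.6 n 77
x 21 zmin 4.1 zmax 49.6 n 81
x 27 zmin 4.6 zmax 48.5 n 83
x 33 zmin 4.7 zmax 43.6 n 80
x 39 zmin 3.9 zmax 39.8 n 18
z 7 xmin -11.7 xmax 37.8
z 13 xmin -10.4 xmax 35.5
z 19 xmin -3.7 xmax 35.9
z 25 xmin -4.2 xmax 35.5
z 31 xmin -4.2 xmax 36.1
z 37 xmin -3.3 xmax 35.4
z 43 xmin -3.2 xmax 34.7
z 49 xmin 4.3 xmax 29.0
```

Emit:
send_rows:
  targets:
    - [[0,0.012,-0.08,0,0],[0,0.012,-0.15,0,0],[0,0.012,-0.15,0.06,0],[0,0.012,-0.15,0.14,0],[0,0.012,-0.15,0.21,0],[0,0.012,-0.15,0.25,0],[0,0.012,-0.15,0.255,0],[0,0.012,-0.135,0.255,0],[0,0.012,-0.12,0.255,0],[0,0.012,-0.11,0.255,0]]

```text
time_s: 11.75
eef_pos: [0.5291, 0.0836, 0.0552]
ee_rot: [[0.974, 0.226, 0.002], [0.226, -0.974, 0.0], [0.002, 0.0, -1.0]]
contact_force: [-3.6, 3.7, 11.4]
width: 0.0001
grasp_force: 0.2
```

```bash
cat >> h.py <<'E'
def faces(name="top"):
    """deck y extents of each roof colour from the top camera"""
    im,D=gable((0,0,0,0),name=name)
    for n,(lo,hi) in dict(red=(172,6),blue=(110,125),yellow=(20,32)).items():
        m=hue(im,lo,hi,150,60); P=D[m]; P=P[np.isfinite(P[:,0])&(P[:,2]>34)&(P[:,2]<58)&(P[:,0]>-20)&(P[:,0]<60)&(P[:,1]>-5)&(P[:,1]<160)]
        if len(P)>15: print(n,len(P),"y %.1f %.1f x %.1f %.1f"%(*np.percentile(P[:,1],[2,98]),*np.percentile(P[:,0],[2,98])))
E
python3 - <<'E'
from h import *
plan();faces();faces("side")
E
```

```text
t 11.75 tcp [0.5291 0.0836 0.0552] yaw 13.06 F [-3.6  3.7 11.4] w 0.0001
red 307 y 10.0 46.7 x -1.4 35.4
```

Emit:
send_rows:
  targets:
    - [[0,0,0,-0.004,0],[0,0,0,-0.008,0],[0,0,0,-0.008,0]]

```text
time_s: 12.15
eef_pos: [0.5288, 0.0838, 0.0569]
ee_rot: [[0.974, 0.226, 0.001], [0.226, -0.974, 0.0], [0.001, 0.0, -1.0]]
contact_force: [-0.0, -0.0, 0.9]
width: -0.0001
grasp_force: 0.0
```

```bash
python3 - <<'E'
from h import *
plan();faces();faces("side")
im,D=gable((0,0,0,0))
t=gable((0,0,0,0),name="top")[0]
a=cv2.resize(im["color"][240:340,270:370],(450,450),interpolation=2);b=cv2.resize(t["color"][195:315,190:310],(350,350),interpolation=2)
o=np.zeros((450,800,3),np.uint8);o[:,:450]=a;o[:350,450:]=b
cv2.imwrite("pics/s5.png",o[:,:,::-1])
E
```

```text
t 12.15 tcp [0.5288 0.0838 0.0569] yaw 13.07 F [-0.  -0.   0.9] w -0.0001
red 309 y 11.1 48.0 x -1.0 35.3
```

View pics/s5.png

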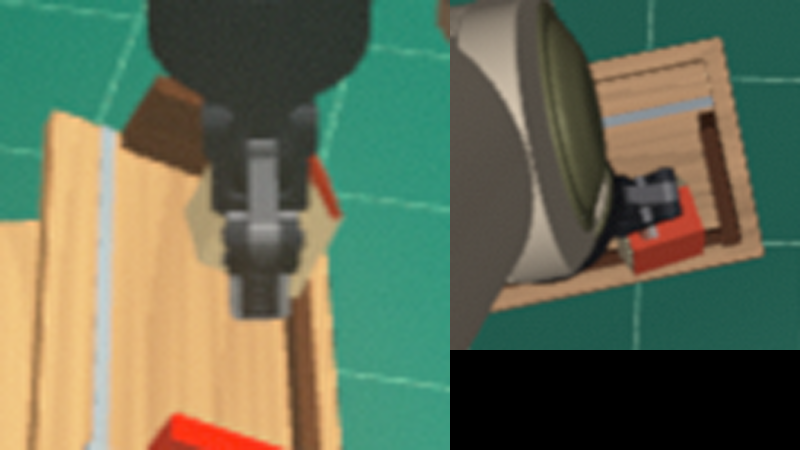

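```bash
python3 - <<'E'
from h import *
for nm in("side","top"):
    im,D=gable((0,0,0,0),name=nm)
    P=D.reshape(-1,3);P=P[np.isfinite(P[:,0])]
    for x0,x1 in((28,36),(-5,3)):
        for z in range(4,46,6):
            q=P[(P[:,0]>x0)&(P[:,0]<x1)&(P[:,2]>z)&(P[:,2]<z+6)&(P[:,1]>0)&(P[:,1]<68)]
            if len(q)>4: print(nm,x0,z+3,np.percentile(q[:,1],[5,50,95]).round(1),len(q))
E
```

```text
side 28 7 [ 1.1  2.9 35.7] 19
side 28 13 [ 2.5 38.4 62.7] 29
side 28 19 [21.5 53.7 62.7] 44
side 28 25 [46.2 55.9 59.8] 18
side 28 31 [54.9 56.5 58.7] 5
side -5 19 [60.1 61.4 62.3] 8
side -5 25 [57.5 58.8 61.2] 10
side -5 31 [56.5 58.1 58.8] 13
side -5 37 [54.  55.9 57.7] 15
side -5 43 [19.2 54.2 56.2] 18
top 28 37 [ 0.2  0.8 15.5] 5
top 28 43 [12.2 15.  18.1] 17
top -5 7 [ 3.4  9.9 67.7] 20
top -5 31 [ 0.2  1.7 57. ] 5
top -5 37 [ 6.  16.9 55.5] 9
top -5 43 [15.6 27.3 53.1] 36
```

Emit:
send_rows:
  targets:
    - [[0,0,-0.005,0,0],[0,0,-0.01,0,0],[0,0,-0.015,0,0],[0,0,-0.02,0,0],[0,0,-0.025,0,0],[0,0,-0.03,0,0],[0,0,-0.036,0,0],[0,0,-0.043,0,0],[0,0,-0.05,0,0],[0,0,-0.05,0,0]]

```text
time_s: 13.45
eef_pos: [0.525, 0.099, 0.0565]
ee_rot: [[0.974, 0.227, -0.0], [0.227, -0.974, 0.0], [-0.0, -0.0, -1.0]]
contact_force: [0.3, 0.2, -0.8]
width: -0.0001
grasp_force: 0.0
```

```bash
cat >> h.py <<'E'
def lean(y0=0,y1=68):
    im,D=gable((0,0,0,0))
    P=D.reshape(-1,3);P=P[np.isfinite(P[:,0])]
    for x0,x1 in((26,35),(-4,4)):
        for z in range(14,40,8):
            q=P[(P[:,0]>x0)&(P[:,0]<x1)&(P[:,2]>z)&(P[:,2]<z+8)&(P[:,1]>y0)&(P[:,1]<y1)]
            if len(q)>4: print(x0,z+4,np.percentile(q[:,1],[50,95]).round(1),len(q))
E
python3 - <<'E'
from h import *
plan();lean()
E
```

```text
t 13.45 tcp [0.525  0.099  0.0565] yaw 13.1 F [ 0.3  0.2 -0.8] w -0.0001
26 18 [64.3 66. ] 17
26 26 [63.9 65.2] 7
-4 34 [63.8 65.7] 13
-4 42 [56.6 65.4] 36
```

Emit:
send_rows:
  targets:
    - [[0,0,-0.035,0,0],[0,0,-0.073,0,0],[0.75,0,-0.073,0,0],[0.75,0,-0.073,0.01,0],[0.75,0,-0.073,0.02,0],[0.75,0,-0.073,0.033,0],[0.75,0,-0.065,0.033,0],[0.75,0,-0.058,0.033,0],[0.75,0,-0.05,0.033,0],[0.75,0,-0.043,0.033,0]]

```text
time_s: 14.5
eef_pos: [0.5229, 0.1122, 0.0474]
ee_rot: [[0.974, 0.227, 0.002], [0.227, -0.974, 0.002], [0.002, -0.001, -1.0]]
contact_force: [-2.7, 8.2, 15.4]
width: 0.0641
grasp_force: 3.9
```

```bash
python3 - <<'E'
from h import *
plan();lean();faces()
E
```

```text
t 14.5 tcp [0.5229 0.1122 0.0474] yaw 13.13 F [-2.7  8.2 15.4] w 0.0641
-4 18 [56.3 57.7] 5
-4 42 [50.  53.9] 12
red 483 y 9.4 47.0 x 0.3 38.5
```

Emit:
send_rows:
  targets:
    - [[0.75,0,-0.005,0,0],[0.75,0,-0.01,0,0],[0.75,0,-0.015,0,0],[0.75,0,-0.02,0,0],[0.75,0,-0.025,0,0],[0.75,0,-0.03,0,0],[0.75,0,-0.036,0,0],[0.75,0,-0.043,0,0],[0.75,0,-0.043,-0.03,0],[0.65,0,-0.043,-0.15,0]]

```text
time_s: 15.6
eef_pos: [0.5176, 0.1234, 0.0901]
ee_rot: [[0.974, 0.227, -0.005], [0.227, -0.974, -0.002], [-0.005, 0.001, -1.0]]
contact_force: [0.4, -0.3, 0.7]
width: 0.0557
grasp_force: 0.0
```

Emit:
send_rows:
  targets:
    - [[0.65,0,0,-0.1,0],[0.65,0,0,-0.1,0]]

```text
time_s: 15.8
eef_pos: [0.521, 0.124, 0.1255]
ee_rot: [[0.974, 0.226, 0.006], [0.226, -0.974, 0.002], [0.006, -0.0, -1.0]]
contact_force: [1.2, 0.2, 0.2]
width: 0.0555
grasp_force: 0.0
```

```bash
cat >> h.py <<'E'
def tcp(xh,y,z):
    "TCP point at horizontal uphill distance xh, deck y (mm), world z (m)"
    p=np.radians(PSI); return ORG*[1,1,0]+np.array([np.cos(p)*xh-np.sin(p)*y,np.sin(p)*xh+np.cos(p)*y,0])/1000+[0,0,z]
E
python3 - <<'E'
from h import *
plan((tcp(-8,45,.12),13.1),(tcp(-8,45,.076),13.1));lean();faces();wall(58,70)
E
```

```text
t 15.8 tcp [0.521  0.124  0.1255] yaw 13.06 F [1.2 0.2 0.2] w 0.0555
[-0.0482  0.2465  0.0179] turn -0.002
[-0.0491  0.2466  0.1645] turn -0.002
26 18 [57.6 59.1] 16
26 26 [57.1 59.5] 6
-4 26 [57.5 58. ] 9
-4 34 [56.3 58.1] 9
-4 42 [50.2 59.2] 36
red 554 y 17.7 55.6 x -0.6 38.0
x -9 zmin 6.6 zmax 11.4 n 10
x -3 zmin 14.5 zmax 41.4 n 15
x 21 zmin 4.1 zmax 10.8 n 6
x 27 zmin 3.6 zmax 15.9 n 6
x 33 zmin 4.2 zmax 26.7 n 16
x 39 zmin 3.6 zmax 33.0 n 7
z 7 xmin -12.6 xmax 49.1
z 13 xmin -13.2 xmax 35.6
z 19 xmin -5.4 xmax 36.4
z 25 xmin -4.3 xmax 36.1
z 31 xmin -5.1 xmax -2.8
z 37 xmin -3.4 xmax 31.8
z 43 xmin -4.0 xmax 1.4
```

```bash
python3 - <<'E'
from h import *
plan((tcp(-8,37.5,.125),13.1),(tcp(-8,37.5,.076),13.1))
E
```

```text
t 15.95 tcp [0.519  0.1237 0.1218] yaw 13.09 F [0.5 0.1 0.4] w 0.0553
[-0.0417  0.272  -0.0107] turn -0.0
[-0.0418  0.272   0.1526] turn -0.0
```

Emit:
send_rows:
  targets:
    - [[0.65,-0.01,0.07,-0.03,0],[0.65,-0.025,0.16,-0.03,0],[0.65,-0.042,0.25,-0.03,0],[0.65,-0.042,0.272,0,0],[0.65,-0.042,0.272,0.06,0],[0.65,-0.042,0.272,0.11,0],[0.65,-0.042,0.272,0.14,0],[0.65,-0.042,0.272,0.15,0],[0.65,-0.042,0.272,0.15,0]]

```text
time_s: 16.85
eef_pos: [0.525, 0.0417, 0.0759]
ee_rot: [[0.974, 0.227, -0.002], [0.227, -0.974, -0.0], [-0.002, -0.0, -1.0]]
contact_force: [0.1, -0.6, 0.5]
width: 0.0552
grasp_force: 0.0
```

Emit:
send_rows:
  targets:
    - [[0.5,0,0,0,0],[0.3,0,0,0,0],[0.3,0,0,0,0],[0.3,0,0,0,0],[0.3,0,0,0,0],[0.3,0,0,0,0]]
  newtons: 20

```text
time_s: 17.45
eef_pos: [0.5256, 0.0415, 0.077]
ee_rot: [[0.974, 0.226, 0.001], [0.226, -0.974, 0.0], [0.001, -0.0, -1.0]]
contact_force: [-1.2, 0.6, 6.1]
width: 0.0396
grasp_force: 21.5
```

```bash
python3 - <<'E'
from h import *
plan((tcp(-8,25,.076),13.1));lean();wall(53,66);faces()
E
```

```text
t 17.45 tcp [0.5256 0.0415 0.077 ] yaw 13.09 F [-1.2  0.6  6.1] w 0.0396
[-0.0009  0.0418  0.0033] turn -0.001
26 18 [56.5 58.4] 28
26 26 [55.6 57.8] 30
26 34 [54.6 57.6] 37
26 42 [40.4 57.3] 85
-4 18 [56.3 57.6] 17
-4 26 [56.7 57.8] 15
-4 34 [56.5 58. ] 15
-4 42 [55.1 58.7] 18
x -9 zmin 4.6 zmax 19.1 n 24
x -3 zmin 5.5 zmax 42.6 n 62
x 3 zmin 4.6 zmax 46.8 n 57
x 9 zmin 4.2 zmax 43.1 n 54
x 15 zmin 5.1 zmax 38.2 n 50
x 21 zmin 4.4 zmax 42.4 n 64
x 27 zmin 6.8 zmax 47.5 n 79
x 33 zmin 7.4 zmax 43.3 n 72
x 39 zmin 4.1 zmax 40.2 n 11
z 7 xmin -9.7 xmax 36.8
z 13 xmin -12.3 xmax 34.6
z 19 xmin -4.2 xmax 35.6
z 25 xmin -3.8 xmax 35.0
z 31 xmin -4.3 xmax 35.7
z 37 xmin -4.4 xmax 33.3
z 43 xmin -1.6 xmax 35.8
z 49 xmin 3.8 xmax 28.9
```

Emit:
send_rows:
  targets:
    - [[0.3,0,0.004,-0.003,0],[0.3,0,0.01,-0.003,0],[0.3,0,0.016,-0.003,0],[0.3,0,0.022,-0.003,0],[0.3,0,0.028,-0.003,0],[0.3,0,0.034,-0.003,0],[0.3,0,0.04,-0.003,0],[0.3,0,0.043,-0.003,0],[0.3,0,0.043,-0.003,0]]

```text
time_s: 18.5
eef_pos: [0.5284, 0.0286, 0.0775]
ee_rot: [[0.974, 0.226, 0.0], [0.226, -0.974, -0.0], [0.0, 0.0, -1.0]]
contact_force: [1.5, -0.6, -1.7]
width: 0.0391
grasp_force: 20.8
```

```bash
python3 - <<'E'
from h import *
plan();lean();faces()
E
```

```text
t 18.5 tcp [0.5284 0.0286 0.0775] yaw 13.06 F [ 1.5 -0.6 -1.7] w 0.0391
26 18 [43.4 44.8] 19
26 26 [43.5 44.4] 16
26 34 [43.2 45.1] 21
26 42 [27.4 44.3] 72
-4 18 [43.7 45.3] 17
-4 26 [43.3 44.4] 19
-4 34 [43.6 45.2] 15
-4 42 [42.  44.8] 15
```

Emit:
send_rows:
  targets:
    - [[0.3,0,0,0.003,0],[0.3,0,0,0.004,0],[0.62,0,0,0.004,0],[0.62,0,0,0.004,0],[0.62,0,0,-0.01,0],[0.62,0,0,-0.05,0],[0.8,0,0,-0.15,0],[1,0,0.1,-0.27,0],[1,0,0.25,-0.35,0],[1,0,0.4,-0.38,0]]

```text
time_s: 19.6
eef_pos: [0.5567, -0.0888, 0.1953]
ee_rot: [[0.974, 0.228, 0.004], [0.228, -0.974, -0.0], [0.004, 0.001, -1.0]]
contact_force: [0.2, -0.0, -0.7]
width: 0.0857
grasp_force: 0.0
```

```bash
python3 - <<'E'
from h import *
plan(([.4985,-.334,.12],16.8),([.4985,-.334,.013],16.8));lean();faces();faces("side")
E
```

```text
t 19.6 tcp [ 0.5567 -0.0888  0.1953] yaw 13.2 F [ 0.2 -0.  -0.7] w 0.0857
[-0.3766  0.7513  0.2501] turn -0.126
[-0.3781  0.7509  0.6068] turn -0.126
26 18 [43.6 45.2] 21
26 26 [43.7 44.9] 19
26 34 [44.6 45.3] 21
26 42 [28.5 43.7] 83
-4 18 [43.3 45.1] 14
-4 26 [43.5 45.1] 17
-4 34 [43.2 45.4] 17
-4 42 [34.4 44.9] 36
red 554 y 3.8 41.8 x -0.1 38.0
red 41 y 3.7 44.1 x 1.3 34.8
```

Emit:
send_rows:
  targets:
    - [[1,-0.06,0.12,0,-0.03],[1,-0.13,0.25,0,-0.06],[1,-0.2,0.39,0,-0.1],[1,-0.26,0.52,0,-0.126],[1,-0.32,0.64,0.03,-0.126],[1,-0.376,0.75,0.08,-0.126],[1,-0.377,0.751,0.2,-0.126],[1,-0.377,0.751,0.3,-0.126],[1,-0.377,0.751,0.36,-0.126],[1,-0.377,0.751,0.38,-0.126]]

```text
time_s: 20.75
eef_pos: [0.4956, -0.3311, 0.0756]
ee_rot: [[0.957, 0.288, -0.003], [0.289, -0.957, 0.002], [-0.002, -0.003, -1.0]]
contact_force: [-0.5, 0.5, 0.3]
width: 0.0854
grasp_force: 0.0
```

```bash
python3 - <<'E'
from h import *
plan(([.4985,-.334,.013],16.8))
E
```

```text
t 20.75 tcp [ 0.4956 -0.3311  0.0756] yaw 16.77 F [-0.5  0.5  0.3] w 0.0854
[0.0071 0.0126 0.2087] turn -0.001
```

Emit:
send_rows:
  targets:
    - [[1,0.007,0.012,0.06,0],[1,0.007,0.012,0.13,0],[1,0.007,0.012,0.18,0],[1,0.007,0.012,0.205,0],[0.6,0.007,0.012,0.205,0],[0.4,0.007,0.012,0.205,0],[0.3,0.007,0.012,0.205,0],[0.3,0.007,0.012,0.205,0],[0.3,0.007,0.012,0.205,0],[0.3,0.007,0.012,0.205,0]]
  newtons: 20

```text
time_s: 21.75
eef_pos: [0.4998, -0.3362, 0.0169]
ee_rot: [[0.958, 0.287, 0.001], [0.287, -0.958, -0.001], [0.001, 0.001, -1.0]]
contact_force: [-0.6, 0.1, 6.2]
width: 0.0396
grasp_force: 21.2
```

Emit:
send_rows:
  targets:
    - [[0.3,0,0,0,0],[0.3,0,0,-0.04,0],[0.3,0,0,-0.14,0],[0.3,0,0,-0.26,0],[0.3,0,0,-0.4,0],[0.3,0,-0.05,-0.5,0],[0.3,0,-0.15,-0.57,0],[0.3,0.02,-0.28,-0.59,0.05],[0.3,0.06,-0.42,-0.59,0.1],[0.3,0.1,-0.56,-0.59,0.13]]

```text
time_s: 22.75
eef_pos: [0.4793, -0.1653, 0.1943]
ee_rot: [[0.975, 0.222, 0.002], [0.222, -0.975, -0.0], [0.001, 0.001, -1.0]]
contact_force: [1.1, -0.1, -0.4]
width: 0.0401
grasp_force: 20.5
```

```bash
python3 - <<'E'
from h import *
from workcell import get_image
# red: flat tcp when xc=32.4,y=44: (.5494,.055,.0588) -> xh
p=np.radians(PSI);xh=np.array([np.cos(p),np.sin(p)]);yh=np.array([-xh[1],xh[0]])
for q in([.5494,.055],[.5349,.0516],[.5486,.0548]): print((np.array(q)-ORG[:2])@xh,(np.array(q)-ORG[:2])@yh)
plan((tcp(28,90,.19),13.1),(tcp(28,90,.087),13.1))
E
```

```text
0.01854427069397673 0.04527515902157072
0.003651004723145214 0.045250084690656334
0.017719759658666095 0.0452616848740644
t 22.75 tcp [ 0.4793 -0.1653  0.1943] yaw 12.84 F [ 1.1 -0.1 -0.4] w 0.0401
[ 0.4216 -0.8132  0.0144] turn -0.009
[ 0.4211 -0.8135  0.3578] turn -0.009
```

```bash
python3 - <<'E'
from h import *
plan((tcp(30,95,.19),13.1),(tcp(30,95,.09),13.1))
E
```

```text
t 22.75 tcp [ 0.4793 -0.1653  0.1943] yaw 12.84 F [ 1.1 -0.1 -0.4] w 0.0401
[ 0.4282 -0.8299  0.0144] turn -0.009
[ 0.4277 -0.8301  0.3478] turn -0.009
```

Emit:
send_rows:
  targets:
    - [[0.3,0.05,-0.1,0,0],[0.3,0.11,-0.22,0,0],[0.3,0.18,-0.36,0,0],[0.3,0.25,-0.5,0,0],[0.3,0.32,-0.63,0,0],[0.3,0.38,-0.74,0,-0.009],[0.3,0.42,-0.81,0,-0.009],[0.3,0.428,-0.83,0.02,-0.009],[0.3,0.428,-0.83,0.1,-0.009],[0.3,0.428,-0.83,0.2,-0.009]]

```text
time_s: 23.75
eef_pos: [0.5495, 0.1045, 0.1337]
ee_rot: [[0.974, 0.229, 0.003], [0.229, -0.974, 0.0], [0.003, 0.0, -1.0]]
contact_force: [1.0, -0.2, -1.5]
width: 0.0394
grasp_force: 20.6
```

Emit:
send_rows:
  targets:
    - [[0.3,0,0,0.07,0],[0.3,0,0,0.12,0],[0.3,0,0,0.14,0],[0.3,0,0,0.14,0]]

```text
time_s: 24.15
eef_pos: [0.5485, 0.1041, 0.0906]
ee_rot: [[0.974, 0.228, -0.002], [0.228, -0.974, -0.001], [-0.002, 0.0, -1.0]]
contact_force: [-0.1, -0.8, -0.4]
width: 0.0399
grasp_force: 20.6
```

```bash
python3 - <<'E'
from h import *
plan((tcp(30,95,.08),13.1),(tcp(14,95,.0575),13.1))
E
```

```text
t 24.15 tcp [0.5485 0.1041 0.0906] yaw 13.17 F [-0.1 -0.8 -0.4] w 0.0399
[ 0.0042 -0.0057  0.0354] turn 0.002
[-0.049  -0.0058  0.1104] turn 0.002
```

Emit:
send_rows:
  targets:
    - [[0.3,0,0,0.02,0],[0.3,0,0,0.033,0],[0.3,-0.003,0,0.04,0],[0.3,-0.007,0,0.046,0],[0.3,-0.011,0,0.052,0],[0.3,-0.015,0,0.058,0],[0.3,-0.019,0,0.064,0],[0.3,-0.023,0,0.07,0],[0.3,-0.027,0,0.076,0]]

```text
time_s: 25.05
eef_pos: [0.5418, 0.1034, 0.0697]
ee_rot: [[0.973, 0.229, 0.002], [0.229, -0.973, 0.001], [0.002, -0.0, -1.0]]
contact_force: [-2.9, -0.4, 16.0]
width: 0.0399
grasp_force: 23.6
```

```bash
python3 - <<'E'
from h import *
plan((tcp(14,95,.0575),13.1));wall(110,122)
E
```

```text
t 25.05 tcp [0.5418 0.1034 0.0697] yaw 13.22 F [-2.9 -0.4 16. ] w 0.0399
[-0.0271 -0.003   0.0407] turn 0.004
x -9 zmin 5.3 zmax 11.8 n 21
x -3 zmin 4.4 zmax 11.3 n 6
x 9 zmin 5.1 zmax 17.5 n 4
x 15 zmin 4.4 zmax 35.4 n 34
x 21 zmin 13.6 zmax 47.7 n 63
x 27 zmin 10.1 zmax 50.3 n 60
x 33 zmin 8.2 zmax 49.9 n 34
x 39 zmin 3.7 zmax 42.0 n 15
x 45 zmin 5.4 zmax 24.4 n 31
x 51 zmin 5.8 zmax 32.9 n 44
x 57 zmin 21.3 zmax 34.7 n 20
x 63 zmin 3.6 zmax 39.4 n 4
z 7 xmin -12.6 xmax 50.4
z 13 xmin -12.2 xmax 51.6
z 19 xmin 12.3 xmax 54.2
z 25 xmin 14.5 xmax 56.3
z 31 xmin 15.7 xmax 55.3
z 37 xmin 17.1 xmax 59.8
z 43 xmin 19.5 xmax 36.0
z 49 xmin 21.4 xmax 32.3
```

Emit:
send_rows:
  targets:
    - [[0.3,-0.004,0,0.006,0],[0.3,-0.008,0,0.011,0],[0.3,-0.012,0,0.016,0],[0.3,-0.016,0,0.021,0],[0.3,-0.02,0,0.026,0],[0.3,-0.024,0,0.031,0],[0.3,-0.027,0,0.034,0]]

```text
time_s: 25.8
eef_pos: [0.5346, 0.1017, 0.0591]
ee_rot: [[0.973, 0.229, 0.003], [0.229, -0.973, 0.001], [0.003, -0.0, -1.0]]
contact_force: [-0.0, 0.0, 11.2]
width: 0.0394
grasp_force: 24.9
```

```bash
python3 - <<'E'
from h import *
plan((tcp(14,95,.0575),13.1));wall(110,122)
E
```

```text
t 25.8 tcp [0.5346 0.1017 0.0591] yaw 13.22 F [-0.   0.  11.2] w 0.0394
[-0.0025 -0.0029  0.0054] turn 0.004
x -9 zmin 4.2 zmax 11.3 n 22
x -3 zmin 3.6 zmax 11.5 n 6
x 9 zmin 5.4 zmax 41.1 n 60
x 15 zmin 5.4 zmax 45.6 n 59
x 21 zmin 4.5 zmax 49.0 n 38
x 27 zmin 11.2 zmax 52.0 n 10
x 33 zmin 4.3 zmax 21.2 n 24
x 39 zmin 6.3 zmax 27.1 n 38
x 45 zmin 5.7 zmax 26.4 n 42
x 51 zmin 6.2 zmax 36.0 n 20
z 7 xmin -10.7 xmax 48.1
z 13 xmin -13.3 xmax 47.3
z 19 xmin 8.1 xmax 49.0
z 25 xmin 8.0 xmax 48.8
z 31 xmin 7.8 xmax 48.6
z 37 xmin 7.7 xmax 48.0
z 43 xmin 9.2 xmax 19.9
z 49 xmin 16.2 xmax 36.9
```

Emit:
send_rows:
  targets:
    - [[0.3,-0.007,0,0.003,0],[0.3,-0.014,0,0.007,0],[0.3,-0.021,0,0.011,0],[0.3,-0.028,0,0.0145,0],[0.3,-0.034,0,0.0175,0],[0.3,-0.038,0,0.0195,0],[0.3,-0.041,0,0.021,0],[0.3,-0.041,0,0.021,0]]

```text
time_s: 26.65
eef_pos: [0.5235, 0.0991, 0.053]
ee_rot: [[0.973, 0.229, 0.005], [0.229, -0.973, 0.001], [0.005, -0.0, -1.0]]
contact_force: [2.0, -0.5, 13.7]
width: 0.0396
grasp_force: 25.3
```

```bash
python3 - <<'E'
from h import *
plan();wall(110,122)
E
```

```text
t 26.65 tcp [0.5235 0.0991 0.053 ] yaw 13.23 F [ 2.  -0.5 13.7] w 0.0396
x -9 zmin 4.2 zmax 24.4 n 31
x -3 zmin 5.3 zmax 42.5 n 60
x 3 zmin 6.0 zmax 46.0 n 51
x 9 zmin 3.7 zmax 50.7 n 36
x 21 zmin 4.4 zmax 23.0 n 28
x 27 zmin 4.3 zmax 27.2 n 41
x 33 zmin 4.7 zmax 30.9 n 56
x 39 zmin 3.9 zmax 32.3 n 6
z 7 xmin -12.9 xmax 35.6
z 13 xmin -12.0 xmax 35.7
z 19 xmin -4.7 xmax 35.6
z 25 xmin -5.9 xmax 35.9
z 31 xmin -3.6 xmax 35.6
z 37 xmin -5.7 xmax 35.0
z 43 xmin -4.4 xmax 7.8
z 49 xmin 3.4 xmax 26.6
```

Emit:
send_rows:
  targets:
    - [[0.3,0,0,-0.003,0],[0.62,0,0,-0.003,0],[0.62,0,0,-0.003,0],[0.62,0,0,-0.01,0],[0.62,-0.01,0,-0.03,0],[0.62,-0.025,0,-0.06,0],[0.62,-0.037,0,-0.08,0],[0.62,-0.037,0,-0.08,0],[0.4,-0.037,0,-0.08,0],[0.3,-0.037,0,-0.08,0]]

```text
time_s: 27.7
eef_pos: [0.5106, 0.0961, 0.0762]
ee_rot: [[0.973, 0.229, 0.0], [0.229, -0.973, 0.0], [0.0, -0.0, -1.0]]
contact_force: [-1.5, -0.1, 11.1]
width: 0.0391
grasp_force: 20.1
```

Emit:
send_rows:
  targets:
    - [[0.3,0,0,0,0],[0.3,0,0,0,0],[0.3,0,0,0,0],[0.3,0,0,0,0]]

```text
time_s: 28.1
eef_pos: [0.5106, 0.0961, 0.0762]
ee_rot: [[0.973, 0.229, 0.0], [0.229, -0.973, 0.0], [0.0, -0.0, -1.0]]
contact_force: [-1.3, -0.0, 12.6]
width: 0.0392
grasp_force: 20.1
```

```bash
python3 - <<'E'
from h import *
plan();wall(110,122);lean(60,122);faces()
E
```

```text
t 28.1 tcp [0.5106 0.0961 0.0762] yaw 13.23 F [-1.3 -0.  12.6] w 0.0392
x -9 zmin 5.1 zmax 28.9 n 27
x -3 zmin 5.2 zmax 38.0 n 61
x 3 zmin 5.3 zmax 47.1 n 61
x 9 zmin 5.8 zmax 40.3 n 52
x 15 zmin 4.2 zmax 39.9 n 52
x 21 zmin 6.2 zmax 47.9 n 76
x 27 zmin 5.1 zmax 47.7 n 78
x 33 zmin 5.0 zmax 43.7 n 84
x 39 zmin 3.8 zmax 35.7 n 9
z 7 xmin -13.0 xmax 35.4
z 13 xmin -10.9 xmax 34.7
z 19 xmin -3.5 xmax 36.0
z 25 xmin -4.3 xmax 35.8
z 31 xmin -4.9 xmax 35.4
z 37 xmin -5.0 xmax 35.5
z 43 xmin -1.3 xmax 34.3
z 49 xmin 1.5 xmax 30.6
26 18 [113.6 114.7] 17
26 26 [113.2 114.7] 24
26 34 [112.6 114.2] 19
26 42 [ 96.8 113.4] 105
-4 18 [113.  114.3] 14
-4 26 [112.7 114.6] 19
-4 34 [113.4 114.9] 14
red 457 y 3.7 39.1 x -0.3 37.8
```

Emit:
send_rows:
  targets:
    - [[0.3,0,0.004,-0.004,0],[0.3,0,0.01,-0.005,0],[0.3,0,0.016,-0.005,0],[0.3,0,0.022,-0.005,0],[0.3,0,0.028,-0.005,0],[0.3,0,0.034,-0.005,0],[0.3,0,0.04,-0.005,0],[0.3,0,0.046,-0.005,0],[0.3,0,0.05,-0.005,0],[0.3,0,0.05,-0.005,0]]

```text
time_s: 29.25
eef_pos: [0.514, 0.0812, 0.0772]
ee_rot: [[0.974, 0.229, 0.0], [0.229, -0.974, -0.0], [0.0, 0.0, -1.0]]
contact_force: [1.1, 0.5, -1.2]
width: 0.0396
grasp_force: 20.3
```

```bash
python3 - <<'E'
from h import *
plan();lean(60,122);faces();wall(94,105)
from workcell import get_image
im=get_image("top");cv2.imwrite("pics/t6.png",cv2.resize(im["color"][200:310,180:310],(709,600),interpolation=2)[:,:,::-1])
E
```

```text
t 29.25 tcp [0.514  0.0812 0.0772] yaw 13.21 F [ 1.1  0.5 -1.2] w 0.0396
26 18 [98.  99.1] 21
26 26 [97.7 99.2] 20
26 34 [97.6 98.7] 21
26 42 [83.9 98.3] 81
-4 18 [97.3 99.1] 17
-4 26 [97.8 99.2] 15
-4 34 [97.5 99. ] 17
-4 42 [98.2 99.9] 6
red 272 y 3.4 41.3 x -0.9 38.2
x -9 zmin 5.3 zmax 11.8 n 19
x -3 zmin 4.6 zmax 40.7 n 64
x 3 zmin 4.4 zmax 43.2 n 57
x 9 zmin 5.6 zmax 40.6 n 50
x 15 zmin 4.5 zmax 38.1 n 53
x 21 zmin 6.6 zmax 47.8 n 70
x 27 zmin 5.5 zmax 48.7 n 83
x 33 zmin 4.8 zmax 44.2 n 76
x 39 zmin 4.5 zmax 41.7 n 19
x 63 zmin 3.9 zmax 4.2 n 4
z 7 xmin -10.6 xmax 47.5
z 13 xmin -11.2 xmax 34.1
z 19 xmin -3.6 xmax 36.0
z 25 xmin -2.7 xmax 35.9
z 31 xmin -4.4 xmax 35.5
z 37 xmin -4.8 xmax 36.1
z 43 xmin -3.4 xmax 36.1
z 49 xmin 2.3 xmax 28.8
```

View pics/t6.png

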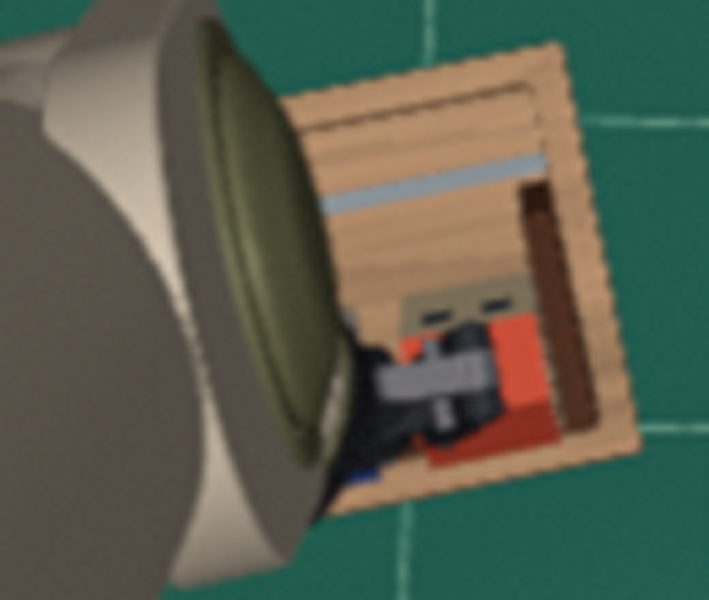

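Red roof (~490,390) stands flat by the dark stop (~560,310); the knuckles are above it. Another 4.5 mm carefully.

Emit:
send_rows:
  targets:
    - [[0.3,0,0.004,0,0],[0.3,0,0.008,0,0],[0.3,0,0.012,0,0],[0.3,0,0.015,0,0],[0.3,0,0.015,0,0]]

```text
time_s: 29.95
eef_pos: [0.5146, 0.0783, 0.0773]
ee_rot: [[0.973, 0.23, -0.001], [0.23, -0.973, 0.001], [-0.0, -0.001, -1.0]]
contact_force: [-2.1, 5.5, 1.9]
width: 0.0392
grasp_force: 26.6
```

```bash
python3 - <<'E'
from h import *
plan();lean(60,122);faces()
E
```

```text
t 29.95 tcp [0.5146 0.0783 0.0773] yaw 13.3 F [-2.1  5.5  1.9] w 0.0392
26 18 [94.7 96.1] 19
26 26 [95.  96.6] 23
26 34 [95.3 96.7] 20
26 42 [84.9 96.2] 67
-4 18 [95.  95.7] 15
-4 26 [95.1 96.4] 16
-4 34 [95.5 95.9] 16
-4 42 [95.9 98.5] 5
red 273 y 1.3 40.1 x -0.9 37.9
```

Emit:
send_rows:
  targets:
    - [[0.3,0,-0.004,0,0],[0.3,0,-0.008,0,0],[0.3,0,-0.011,0.002,0],[0.3,0,-0.011,0.004,0],[0.51,0,-0.011,0.004,0],[0.51,0,-0.011,0.004,0],[0.51,0,-0.011,0.0,0],[0.51,0,-0.011,-0.03,0],[0.51,0,-0.011,-0.08,0],[0.51,0,-0.011,-0.2,0]]

```text
time_s: 31.05
eef_pos: [0.5131, 0.0796, 0.1365]
ee_rot: [[0.974, 0.228, -0.004], [0.228, -0.974, -0.001], [-0.004, 0.0, -1.0]]
contact_force: [-0.1, -0.2, 0.1]
width: 0.0437
grasp_force: 0.0
```

Emit:
send_rows:
  targets:
    - [[0.8,0,0.02,-0.1,0],[1,0,0.1,-0.17,0],[1,0,0.23,-0.2,-0.1],[1,0,0.36,-0.2,-0.2],[1,-0.02,0.48,-0.2,-0.3],[1,-0.03,0.58,-0.2,-0.4]]

```text
time_s: 31.65
eef_pos: [0.545, -0.0939, 0.1981]
ee_rot: [[0.909, 0.418, 0.001], [0.418, -0.909, -0.001], [0.0, 0.001, -1.0]]
contact_force: [0.1, 1.6, -0.0]
width: 0.0856
grasp_force: 0.0
```

```bash
python3 - <<'E'
from h import *
plan(([.4688,-.1575,.12],31.8),([.4688,-.1575,.014],31.8));lean(60,122);faces();lean(20,60)
E
```

```text
t 31.65 tcp [ 0.545  -0.0939  0.1981] yaw 24.7 F [ 0.1  1.6 -0. ] w 0.0856
[-0.3193  0.086   0.2604] turn -0.248
[-0.3194  0.0857  0.6137] turn -0.248
26 18 [96.5 98.6] 21
26 26 [96.8 98.6] 23
26 34 [96.5 98.5] 18
26 42 [83.4 97.8] 94
-4 18 [96.5 98. ] 14
-4 26 [97.1 98.8] 19
-4 34 [96.8 97.7] 16
-4 42 [90.1 98. ] 41
red 546 y 4.4 42.1 x -0.4 38.1
blue 462 y 57.5 93.4 x 1.1 37.0
26 18 [44.2 50.4] 10
26 26 [43.5 44.7] 11
26 34 [44.  44.9] 16
26 42 [36.3 57.5] 65
-4 42 [42.5 58.1] 29
```

Emit:
send_rows:
  targets:
    - [[1,-0.08,0.02,0.02,-0.08],[1,-0.17,0.045,0.05,-0.16],[1,-0.25,0.07,0.1,-0.248],[1,-0.31,0.085,0.2,-0.248],[1,-0.319,0.086,0.3,-0.248],[1,-0.319,0.086,0.38,-0.248],[1,-0.319,0.086,0.4,-0.248],[1,-0.319,0.086,0.4,-0.248]]

```text
time_s: 32.6
eef_pos: [0.469, -0.1537, 0.0769]
ee_rot: [[0.849, 0.528, -0.002], [0.528, -0.849, 0.0], [-0.001, -0.001, -1.0]]
contact_force: [0.4, 0.1, 0.9]
width: 0.0853
grasp_force: 0.0
```

```bash
python3 - <<'E'
from h import *
plan(([.4688,-.1575,.014],31.8))
E
```

```text
t 32.6 tcp [ 0.469  -0.1537  0.0769] yaw 31.84 F [0.4 0.1 0.9] w 0.0853
[-0.0069  0.0107  0.2098] turn 0.001
```

Emit:
send_rows:
  targets:
    - [[1,-0.007,0.0107,0.05,0],[1,-0.007,0.0107,0.1,0],[1,-0.007,0.0107,0.14,0],[1,-0.007,0.0107,0.15,0],[0.6,-0.007,0.0107,0.15,0],[0.4,-0.007,0.0107,0.15,0],[0.3,-0.007,0.0107,0.15,0],[0.3,-0.007,0.0107,0.15,0],[0.3,-0.007,0.0107,0.15,0],[0.3,-0.007,0.0107,0.15,0]]
  newtons: 20

```text
time_s: 33.6
eef_pos: [0.4692, -0.1585, 0.0329]
ee_rot: [[0.85, 0.527, 0.001], [0.527, -0.85, -0.0], [0.001, 0.001, -1.0]]
contact_force: [-0.5, 0.8, 5.4]
width: 0.0394
grasp_force: 21.0
```

Emit:
send_rows:
  targets:
    - [[0.3,0,0,0,0],[0.3,0,0,-0.03,0],[0.3,0,0,-0.1,0],[0.3,0,0,-0.2,0],[0.3,0,0,-0.32,0.1],[0.3,0,0,-0.44,0.22],[0.3,0,0,-0.54,0.34],[0.3,0,0,-0.6,0.46],[0.3,0,0,-0.61,0.58],[0.3,0,0,-0.61,0.653]]

```text
time_s: 34.6
eef_pos: [0.4691, -0.1585, 0.217]
ee_rot: [[0.975, 0.224, 0.002], [0.224, -0.975, -0.0], [0.002, 0.001, -1.0]]
contact_force: [0.0, -0.3, -1.7]
width: 0.0396
grasp_force: 20.6
```

```bash
python3 - <<'E'
from h import *
plan((tcp(20,133.5,.2),13.1),(tcp(20,133.5,.11),13.1))
im,D=gable((0,0,0,0)); W=cloud(im); m=hue(im,20,32,150,60)&(W[...,2]>.1)
print("yellow roof z",np.percentile(W[m][:,2],[2,98]) if m.sum() else None, m.sum())
E
```

```text
t 34.6 tcp [ 0.4691 -0.1585  0.217 ] yaw 12.94 F [ 0.  -0.3 -1.7] w 0.0396
[ 0.4243 -0.9279  0.0566] turn -0.006
[ 0.4237 -0.9282  0.3566] turn -0.006
yellow roof z [0.22450474 0.24817002] 130
```

Emit:
send_rows:
  targets:
    - [[0.3,0.05,-0.1,0,0],[0.3,0.11,-0.22,0,0],[0.3,0.18,-0.36,0,0],[0.3,0.25,-0.5,0,0],[0.3,0.31,-0.63,0,0],[0.3,0.37,-0.75,0,-0.006],[0.3,0.42,-0.85,0,-0.006],[0.3,0.455,-0.91,0,-0.006],[0.3,0.457,-0.928,0,-0.006],[0.3,0.457,-0.928,0.02,-0.006]]

```text
time_s: 35.65
eef_pos: [0.5393, 0.1441, 0.2095]
ee_rot: [[0.973, 0.231, 0.0], [0.231, -0.973, 0.0], [0.0, -0.0, -1.0]]
contact_force: [-0.1, -1.2, -1.8]
width: 0.0395
grasp_force: 20.7
```

Emit:
send_rows:
  targets:
    - [[0.3,0,0,0.07,0],[0.3,0,0,0.17,0],[0.3,0,0,0.27,0],[0.3,0,0,0.32,0],[0.3,0,0,0.32,0],[0.3,0,0,0.32,0]]

```text
time_s: 36.25
eef_pos: [0.5393, 0.1423, 0.1134]
ee_rot: [[0.974, 0.228, -0.001], [0.228, -0.974, -0.001], [-0.001, 0.001, -1.0]]
contact_force: [-0.3, 0.3, -0.5]
width: 0.0397
grasp_force: 20.6
```

```bash
python3 - <<'E'
from h import *
plan((tcp(30,134,.0965),13.1),(tcp(3,134,.0715),13.1))
E
```

```text
t 36.25 tcp [0.5393 0.1423 0.1134] yaw 13.16 F [-0.3  0.3 -0.5] w 0.0397
[ 0.0051 -0.0048  0.0562] turn 0.002
[-0.0849 -0.005   0.1396] turn 0.002
```

Emit:
send_rows:
  targets:
    - [[0.3,0.003,-0.003,0.03,0],[0.3,0.003,-0.005,0.05,0],[0.3,0,-0.005,0.06,0],[0.3,-0.006,-0.005,0.066,0],[0.3,-0.012,-0.005,0.0715,0],[0.3,-0.018,-0.005,0.077,0],[0.3,-0.024,-0.005,0.0825,0],[0.3,-0.03,-0.005,0.088,0],[0.3,-0.036,-0.005,0.094,0],[0.3,-0.04,-0.005,0.098,0]]

```text
time_s: 37.25
eef_pos: [0.528, 0.1427, 0.0848]
ee_rot: [[0.973, 0.229, 0.002], [0.229, -0.973, 0.001], [0.002, -0.0, -1.0]]
contact_force: [-1.6, -0.9, 8.9]
width: 0.0396
grasp_force: 23.9
```

```bash
python3 - <<'E'
from h import *
plan((tcp(3,134,.0715),13.1));wall(150,162);lean(110,165)
E
```

```text
t 37.25 tcp [0.528  0.1427 0.0848] yaw 13.26 F [-1.6 -0.9  8.9] w 0.0396
[-0.0487  0.005   0.0441] turn 0.006
x 21 zmin 27.3 zmax 46.6 n 31
x 27 zmin 27.4 zmax 50.2 n 40
x 33 zmin 28.3 zmax 50.1 n 16
x 45 zmin 26.7 zmax 36.6 n 7
x 51 zmin 12.6 zmax 45.8 n 38
x 57 zmin 8.4 zmax 44.0 n 73
x 63 zmin 26.6 zmax 43.0 n 18
z 7 xmin 54.0 xmax 62.4
z 13 xmin 53.5 xmax 57.7
z 19 xmin 53.7 xmax 58.6
z 25 xmin 20.3 xmax 59.5
z 31 xmin 19.3 xmax 60.9
z 37 xmin 20.7 xmax 61.9
z 43 xmin 20.2 xmax 61.0
z 49 xmin 23.4 xmax 57.4
26 26 [154.5 155. ] 7
26 42 [160.3 161.7] 14
```

Emit:
send_rows:
  targets:
    - [[0.3,-0.004,0,0.005,0],[0.3,-0.008,0,0.01,0],[0.3,-0.012,0,0.015,0],[0.3,-0.016,0,0.02,0],[0.3,-0.02,0,0.025,0],[0.3,-0.024,0,0.029,0],[0.3,-0.028,0,0.033,0],[0.3,-0.031,0,0.036,0]]

```text
time_s: 38.15
eef_pos: [0.5217, 0.1413, 0.0762]
ee_rot: [[0.973, 0.229, 0.008], [0.229, -0.973, 0.003], [0.008, -0.001, -1.0]]
contact_force: [-0.0, 0.0, 33.5]
width: 0.0394
grasp_force: 28.5
```

```bash
python3 - <<'E'
from h import *
plan((tcp(3,134,.0715),13.1));wall(148,160)
im,D=gable((0,0,0,0),name="side"); P=D.reshape(-1,3)
m=(hue(im,20,32,150,60)).reshape(-1)&(P[:,1]>110)&(P[:,1]<160)&(P[:,2]>30)&(P[:,2]<60); 
print(m.sum(),np.percentile(P[m],[3,50,97],axis=0).round(1))
E
```

```text
t 38.15 tcp [0.5217 0.1413 0.0762] yaw 13.24 F [-0.   0.  33.5] w 0.0394
[-0.0273  0.0051  0.0155] turn 0.005
x 15 zmin 27.7 zmax 43.2 n 22
x 21 zmin 39.3 zmax 47.4 n 9
x 27 zmin 43.8 zmax 49.0 n 4
x 39 zmin 26.6 zmax 40.2 n 7
x 45 zmin 27.7 zmax 42.2 n 28
x 51 zmin 22.8 zmax 44.9 n 47
x 57 zmin 4.5 zmax 41.6 n 54
z 7 xmin 54.0 xmax 62.1
z 13 xmin 54.3 xmax 56.1
z 19 xmin 53.0 xmax 55.9
z 25 xmin 16.0 xmax 55.8
z 31 xmin 13.9 xmax 55.4
z 37 xmin 13.4 xmax 55.2
z 43 xmin 16.0 xmax 54.7
z 49 xmin 21.8 xmax 27.3
124 [[ 15.4 117.7  38.7]
 [ 51.9 141.   41.9]
 [ 55.5 154.7  45.3]]
```

Emit:
send_rows:
  targets:
    - [[0.3,0,0,-0.004,0],[0.3,0,0,-0.007,0],[0.3,-0.008,0,-0.003,0],[0.3,-0.016,0,0.001,0],[0.3,-0.024,0,0.0055,0],[0.3,-0.032,0,0.01,0],[0.3,-0.04,0,0.014,0],[0.3,-0.046,0,0.0175,0],[0.3,-0.05,0,0.0195,0],[0.3,-0.05,0,0.0195,0]]

```text
time_s: 39.25
eef_pos: [0.5048, 0.1371, 0.0674]
ee_rot: [[0.973, 0.229, 0.002], [0.229, -0.973, 0.001], [0.002, -0.0, -1.0]]
contact_force: [2.2, 0.2, -0.5]
width: 0.0396
grasp_force: 24.8
```

```bash
python3 - <<'E'
from h import *
plan();wall(148,160)
E
```

```text
t 39.25 tcp [0.5048 0.1371 0.0674] yaw 13.25 F [ 2.2  0.2 -0.5] w 0.0396
x -9 zmin 28.7 zmax 40.1 n 5
x -3 zmin 30.0 zmax 43.7 n 21
x 3 zmin 35.2 zmax 47.5 n 7
x 21 zmin 26.8 zmax 34.9 n 12
x 27 zmin 28.5 zmax 45.5 n 34
x 33 zmin 27.9 zmax 45.0 n 56
x 39 zmin 26.2 zmax 36.6 n 5
z 25 xmin -5.8 xmax 36.1
z 31 xmin -5.3 xmax 36.0
z 37 xmin -5.6 xmax 35.7
z 43 xmin -3.2 xmax 35.2
```

Emit:
send_rows:
  targets:
    - [[0.3,0,0,0.003,0],[0.3,0,0,0.006,0],[0.3,0,0,0.006,0]]

```text
time_s: 39.6
eef_pos: [0.505, 0.1372, 0.067]
ee_rot: [[0.973, 0.229, 0.003], [0.229, -0.973, 0.001], [0.003, -0.0, -1.0]]
contact_force: [0.2, -0.5, 22.5]
width: 0.0396
grasp_force: 27.4
```

```bash
python3 - <<'E'
from h import *
plan();wall(148,160);faces();lean(60,110)
E
```

```text
t 39.6 tcp [0.505  0.1372 0.067 ] yaw 13.24 F [ 0.2 -0.5 22.5] w 0.0396
x -9 zmin 30.6 zmax 40.5 n 5
x -3 zmin 27.8 zmax 43.9 n 21
x 3 zmin 42.3 zmax 47.5 n 7
x 21 zmin 26.9 zmax 35.4 n 15
x 27 zmin 26.7 zmax 44.1 n 29
x 33 zmin 26.8 zmax 43.7 n 52
x 57 zmin 3.6 zmax 3.9 n 4
z 25 xmin -5.0 xmax 35.6
z 31 xmin -6.4 xmax 35.5
z 37 xmin -4.4 xmax 35.9
z 43 xmin -6.0 xmax 34.9
z 49 xmin 3.0 xmax 27.5
red 547 y 4.3 42.2 x -0.4 38.0
blue 343 y 57.5 89.7 x 0.9 37.0
yellow 31 y 113.9 131.7 x -0.9 6.3
26 18 [96.2 98.1] 15
26 26 [96.8 98. ] 19
26 34 [96.5 98.9] 18
26 42 [83.8 97.6] 27
```

Emit:
send_rows:
  targets:
    - [[0.3,0,0,-0.003,0],[0.3,0,0,-0.005,0],[0.52,0,0,-0.005,0],[0.52,0,0,-0.005,0],[0.52,0,0,-0.01,0],[0.52,0,0,-0.03,0],[0.52,0,0,-0.07,0],[0.52,0,0,-0.15,0],[0.4,0,0,-0.25,0],[0.2,0,0,-0.27,0]]

```text
time_s: 40.75
eef_pos: [0.505, 0.1372, 0.1499]
ee_rot: [[0.973, 0.229, 0.004], [0.229, -0.973, 0.002], [0.004, -0.001, -1.0]]
contact_force: [0.3, 0.4, -0.8]
width: 0.0205
grasp_force: 0.0
```

```bash
python3 - <<'E'
from h import *
plan((tcp(16,216,.15),13.1),(tcp(16,216,.063),13.1));wall(148,160);faces()
im,D=gable((0,0,0,0)); P=D.reshape(-1,3); m=hue(im,172,6,150,60).reshape(-1)&(P[:,1]>160)&(P[:,1]<200)
print("slider",np.percentile(P[m],[3,50,97],axis=0).round(1).tolist())
E
```

```text
t 40.75 tcp [0.505  0.1372 0.1499] yaw 13.24 F [ 0.3  0.4 -0.8] w 0.0205
[ 0.0742 -0.2685  0.    ] turn 0.005
[ 0.0729 -0.2683  0.29  ] turn 0.005
x -9 zmin 26.7 zmax 39.6 n 4
x -3 zmin 27.4 zmax 44.2 n 34
x 3 zmin 28.6 zmax 47.5 n 39
x 9 zmin 27.9 zmax 50.7 n 45
x 15 zmin 26.9 zmax 49.4 n 45
x 21 zmin 28.1 zmax 51.5 n 54
x 27 zmin 29.3 zmax 49.6 n 53
x 33 zmin 27.3 zmax 43.9 n 52
x 39 zmin 27.1 zmax 37.5 n 6
z 25 xmin -5.1 xmax 36.0
z 31 xmin -3.6 xmax 35.9
z 37 xmin -4.4 xmax 35.6
z 43 xmin -2.7 xmax 33.7
z 49 xmin 3.1 xmax 27.1
red 550 y 4.3 42.3 x -0.1 38.3
blue 457 y 57.7 93.3 x 0.9 37.2
yellow 229 y 113.8 151.2 x -0.5 20.4
slider [[-0.4, 172.6, 7.1], [31.9, 182.3, 29.9], [61.5, 184.2, 43.7]]
```

Emit:
send_rows:
  targets:
    - [[0,0.02,-0.08,0,0],[0,0.05,-0.18,0,0],[0,0.073,-0.268,0,0],[0,0.073,-0.268,0.08,0],[0,0.073,-0.268,0.18,0],[0,0.073,-0.268,0.26,0],[0,0.073,-0.268,0.29,0],[0,0.073,-0.268,0.29,0],[0,0.073,-0.25,0.29,0],[0,0.073,-0.235,0.29,0]]

```text
time_s: 41.9
eef_pos: [0.5096, 0.2102, 0.0603]
ee_rot: [[0.973, 0.229, 0.001], [0.229, -0.973, 0.0], [0.001, -0.0, -1.0]]
contact_force: [0.7, 0.2, 0.3]
width: 0.0
grasp_force: 0.0
```

```bash
cat >> h.py <<'E'
def sl():
    for n in("side","top"):
        im,D=gable((0,0,0,0),name=n); P=D.reshape(-1,3); m=hue(im,172,6,150,60).reshape(-1)&(P[:,1]>95)&(P[:,1]<200)&(P[:,2]<47)
        if m.sum()>10: print("slider",n,m.sum(),np.percentile(P[m],[3,50,97],axis=0).round(1)[:,1].tolist())
E
python3 - <<'E'
from h import *
plan((tcp(16,160,.063),13.1));sl()
E
```

```text
t 41.9 tcp [0.5096 0.2102 0.0603] yaw 13.24 F [0.7 0.2 0.3] w 0.0
[ 0.0031  0.1514 -0.0091] turn 0.005
slider side 426 [173.9, 182.3, 184.2]
slider top 299 [169.6, 171.9, 181.2]
```

Emit:
send_rows:
  targets:
    - [[0,0,0.01,-0.005,0],[0,0,0.02,-0.005,0],[0,0,0.028,-0.005,0],[0,0,0.035,-0.005,0],[0,0,0.042,-0.005,0],[0,0,0.049,-0.005,0],[0,0,0.056,-0.005,0],[0,0,0.063,-0.005,0],[0,0,0.07,-0.005,0],[0,0,0.077,-0.005,0]]

```text
time_s: 43.0
eef_pos: [0.5145, 0.188, 0.0609]
ee_rot: [[0.973, 0.229, 0.0], [0.229, -0.973, 0.0], [0.0, -0.0, -1.0]]
contact_force: [0.2, 2.9, 1.6]
width: -0.0001
grasp_force: 1.1
```

```bash
python3 - <<'E'
from h import *
plan((tcp(16,160,.063),13.1),(tcp(16,148,.063),13.1));sl();faces()
E
```

```text
t 43.0 tcp [0.5145 0.188  0.0609] yaw 13.25 F [0.2 2.9 1.6] w -0.0001
[ 0.0042  0.0756 -0.0071] turn 0.005
[ 0.0041  0.1156 -0.0071] turn 0.005
slider side 464 [158.7, 167.4, 169.6]
slider top 165 [154.3, 159.9, 165.6]
red 593 y 4.5 159.1 x -0.1 38.0
blue 462 y 57.8 93.3 x 1.0 37.4
yellow 489 y 113.5 151.9 x 0.2 37.1
```

Emit:
send_rows:
  targets:
    - [[0,0,0.005,0,0],[0,0,0.01,0,0],[0,0,0.015,0,0],[0,0,0.02,0,0],[0,0,0.025,0,0],[0,0,0.03,0,0],[0,0,0.035,0,0],[0,0,0.04,0,0],[0,0,0.045,0,0],[0,0,0.05,0,0]]

```text
time_s: 44.15
eef_pos: [0.5176, 0.1733, 0.0608]
ee_rot: [[0.973, 0.229, -0.0], [0.229, -0.973, -0.0], [-0.0, 0.0, -1.0]]
contact_force: [-2.0, 2.6, -1.4]
width: 0.0002
grasp_force: 1.3
```

```bash
python3 - <<'E'
from h import *
plan((tcp(16,148,.063),13.1));sl();faces();lean(60,108)
E
```

```text
t 44.15 tcp [0.5176 0.1733 0.0608] yaw 13.25 F [-2.   2.6 -1.4] w 0.0002
[ 0.0053  0.0656 -0.0073] turn 0.005
slider side 460 [143.4, 152.5, 154.4]
slider top 155 [139.4, 145.4, 151.0]
red 649 y 4.5 149.9 x -0.5 37.9
blue 472 y 57.6 94.3 x 1.2 37.1
yellow 479 y 99.5 137.4 x -0.1 37.2
-4 42 [ 93.6 106.8] 20
```

Emit:
send_rows:
  targets:
    - [[0,0,0.005,0,0],[0,0,0.01,0,0],[0,0,0.015,0,0],[0,0,0.02,0,0],[0,0,0.025,0,0],[0,0,0.03,0,0],[0,0,0.035,0,0],[0,0,0.04,0,0],[0,0,0.045,0,0],[0,0,0.05,0,0]]

```text
time_s: 45.35
eef_pos: [0.5212, 0.1588, 0.0609]
ee_rot: [[0.973, 0.229, 0.0], [0.229, -0.973, 0.0], [0.0, -0.0, -1.0]]
contact_force: [-1.0, 3.3, 0.4]
width: 0.0
grasp_force: 1.9
```

```bash
python3 - <<'E'
from h import *
plan((tcp(16,148,.063),13.1));sl();faces()
E
```

```text
t 45.35 tcp [0.5212 0.1588 0.0609] yaw 13.26 F [-1.   3.3  0.4] w 0.0
[ 0.0045  0.0158 -0.0071] turn 0.006
slider side 453 [129.1, 137.3, 139.5]
slider top 155 [124.4, 130.7, 136.3]
red 643 y 4.5 135.2 x -0.1 38.1
blue 454 y 46.6 81.6 x 0.7 37.0
yellow 448 y 86.6 122.7 x -0.3 37.1
```

Emit:
send_rows:
  targets:
    - [[0,0,0.003,0,0],[0,0,0.006,0,0],[0,0,0.009,0,0],[0,0,0.012,0,0],[0,0,0.014,0,0],[0,0,0.016,0,0],[0,0,0.017,0,0],[0,0,0.017,0,0]]

```text
time_s: 46.3
eef_pos: [0.522, 0.1553, 0.0609]
ee_rot: [[0.973, 0.231, -0.0], [0.231, -0.973, 0.001], [0.0, -0.001, -1.0]]
contact_force: [-2.4, 8.4, 0.7]
width: -0.0001
grasp_force: 4.6
```

```bash
python3 - <<'E'
from h import *
plan();sl();faces()
E
```

```text
t 46.3 tcp [0.522  0.1553 0.0609] yaw 13.34 F [-2.4  8.4  0.7] w -0.0001
slider side 460 [125.5, 133.9, 136.1]
slider top 154 [121.1, 127.8, 138.0]
red 640 y 2.3 132.1 x -0.5 38.0
blue 441 y 44.2 78.6 x 0.8 37.2
yellow 452 y 83.4 119.5 x -0.3 36.8
```

Emit:
send_rows:
  targets:
    - [[0,0,0.002,0,0],[0,0,0.004,0,0],[0,0,0.006,0,0],[0,0,0.006,0,0],[0,0,0.006,0,0],[0,0,0.006,0,0]]

```text
time_s: 47.05
eef_pos: [0.522, 0.1553, 0.0609]
ee_rot: [[0.973, 0.232, -0.0], [0.232, -0.973, 0.003], [0.0, -0.003, -1.0]]
contact_force: [-5.1, 14.2, 0.4]
width: -0.0001
grasp_force: 7.4
```

```bash
python3 - <<'E'
from h import *
plan();sl();faces()
E
```

```text
t 47.05 tcp [0.522  0.1553 0.0609] yaw 13.44 F [-5.1 14.2  0.4] w -0.0001
slider side 463 [125.5, 134.0, 136.1]
slider top 154 [121.2, 128.0, 138.0]
red 648 y 2.4 132.1 x -0.6 37.9
blue 438 y 44.3 78.5 x 0.9 37.1
yellow 452 y 83.4 119.6 x -0.5 37.1
```

Force rises with no movement: the row is tight. Backing off.

Emit:
send_rows:
  targets:
    - [[0,0,-0.004,0,0],[0,0,-0.01,0,0],[0,0,-0.02,0,0],[0,0,-0.04,0,0],[0,0,-0.07,0,0],[0,0,-0.09,-0.06,0],[0,0,-0.1,-0.18,0],[0,0,-0.12,-0.32,0],[0,0,-0.2,-0.45,0],[0,0,-0.3,-0.5,0]]

```text
time_s: 48.2
eef_pos: [0.5034, 0.2401, 0.2146]
ee_rot: [[0.974, 0.227, 0.004], [0.227, -0.974, 0.002], [0.005, -0.001, -1.0]]
contact_force: [1.1, 1.1, 0.0]
width: -0.0001
grasp_force: 0.0
```

Emit:
send_rows:
  targets:
    - [[0,0,-0.1,0,0],[0,0,-0.1,0,0],[0,0,-0.1,0,0]]

```text
time_s: 48.5
eef_pos: [0.4946, 0.2696, 0.2107]
ee_rot: [[0.973, 0.231, -0.0], [0.231, -0.973, -0.0], [-0.0, 0.0, -1.0]]
contact_force: [-1.0, 0.0, 0.3]
width: 0.0
grasp_force: 0.0
```

```bash
python3 - <<'E'
from h import *
plan();sl();faces()
from workcell import get_image
o=np.zeros((440,800,3),np.uint8)
for n,(u0,u1,v0,v1),x in(("side",(250,360,240,350),0),("top",(190,300,200,310),400)):
    o[:400,x:x+400]=cv2.resize(get_image(n)["color"][v0:v1,u0:u1],(400,400),interpolation=2)
cv2.imwrite("pics/f.png",o[:,:,::-1])
E
```

```text
t 48.5 tcp [0.4946 0.2696 0.2107] yaw 13.36 F [-1.   0.   0.3] w 0.0
slider side 497 [125.7, 134.0, 136.0]
slider top 358 [121.0, 126.8, 133.0]
red 783 y 2.5 132.1 x -0.1 57.4
blue 444 y 44.2 78.5 x 1.2 37.2
yellow 524 y 83.6 119.6 x 0.6 38.3
```

View pics/f.png

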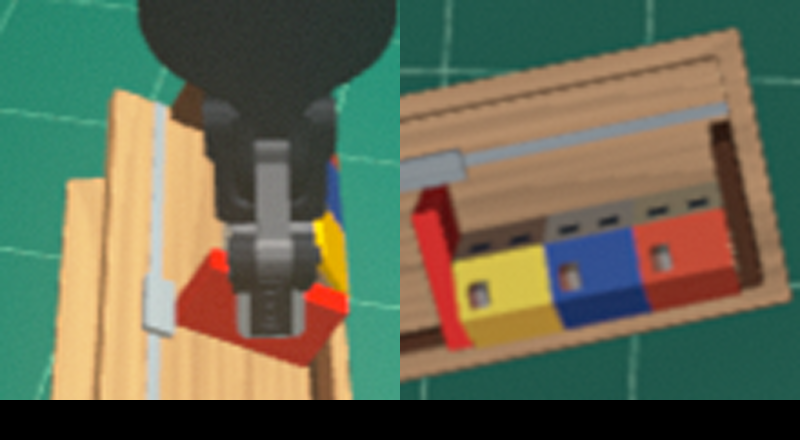

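The top view (right) shows the red, blue and yellow houses tight in a row, from the end stop (~745,220) to the slider (~440,280). The gripper is clear of everything.

```bash
python3 -c "
from workcell import close_job
print(close_job())"
```

```text
the job is handed in; nothing more can be done
None
```

The row is done and handed in: red, blue and yellow stand flat against the lip, pressed tight to the end stop by the slider. My early attempts to push red along the deck tipped it about 15–17 degrees twice, and I set it back upright both times.

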